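# Put the pocket things away in the clamped glass keepsake box

## Task

Put the small pocket things that are out on the dresser top (whichever of the white earbud case, wooden cufflink box, flat metal tin and round copper compact are there) into the glass keepsake box and lock it up again. To get in: loosen the clamp knob, slide the keeper all the way back off the lid, take the letter opener from the leather tray and lever the lid up with its blade in the notch, then swing the lid right open until it stands upright. When all the things are inside, shut the lid fully, slide the keeper home over it, turn the knob tight, and see that the letter opener is back lying in the leather tray; leave everything else where it stands.

Things in the scene. Friction and masses are not known exactly. Their poses are not given: they have to be found in the camera images.
- case: glass keepsake box in a brown metal frame, fixed: outside 220 (x) x 190 (y) x 70 mm high without its lid, walls 5 mm, inner floor 6 mm above the dresser top. Origin: centre of its underside, z up; lid hinged along the +y side, front on the -y side. Clear space inside: x within +-105, y within +-90 mm.
- notch (a point): middle of the pry notch in the front wall of the box, on the wall's outer face: an opening 70 mm wide (along the box's x) and 12 mm high (58 to 70 mm above the dresser top) directly under the lid; only a thin blade goes in (level, along the box's +y). This point lies at (-40, -95, 64) mm in the box's frame, 6 mm under the lid's underside.
- lid_hinge (a point): middle of the lid's hinge line, at (0, 95, 70) mm in the box's frame; the line runs along the box's x.
- lid_edge (a point): middle of the upper front edge of the lid (glass in a metal frame, 220 x 190 x 10 mm, 0.15 kg, flush with the walls, no handle). Closed, its underside lies 70 mm and its top 80 mm above the dresser top; standing open it reaches up to about 260 mm.
- lid (a joint): lid angle, rad: 0 closed, grows as its front edge swings up, stop at 1.75 (leaning a little backwards). A stiff friction hinge (about 0.18 N m): it stays wherever it is left; about 2 N upward at its front edge opens it.
- keeper (a joint): slide of the keeper, m: 0 = home, its nose reaching 17 mm over the lid's front edge so that the lid cannot open; grows as it slides away from the box (box's -y) to its stop at 0.045, where it is clear of the lid. About 2 to 4 N moves it when the knob is loose. The keeper is a steel plate 44 (x) x 92 (y) x 12 mm, its top 96 mm above the dresser top.
- keeper_nose (a point): tip of the keeper's nose, top face, middle. The keeper slides on a fixed aluminium block 34 mm wide and 83 mm high before the box's front, at x = 65 mm and from y = -98 to -215 mm in the box's frame.
- knob (a joint): clamp knob on the keeper, rad: 0 = tight (stop), grows anticlockwise seen from above as it is loosened, stop at 1.5. The keeper is clamped below about 0.7 and free above about 0.8. It stays where it is left (friction about 0.12 N m).
- knob_grip (a point): the clamp knob, on its axis at the height to grip (122 mm above the dresser top): a black wing bar 56 mm long, 14 mm wide, from 111 to 134 mm above the dresser top, riding on the keeper. At knob = 0 the bar lies along the box's x; the point's x axis runs along the bar and turns with it.
- tray: brown leather tray, fixed, 200 (x) x 112 (y) x 18 mm high outside, walls and floor 5 mm. Origin: centre of its underside.
- opener: letter opener: dark wooden handle 85 long x 18 wide x 20 mm high, from x = -50 to +35 mm, and a steel blade 16 wide, 3 mm thick, from x = 35 to 115 mm, its middle 10.5 mm above the underside; 90 g. Origin: underside, near the balance point; x points to the blade's tip, z up. At the start it lies in the leather tray, underside on the tray's floor.
- opener_tip (a point): tip of the opener's blade, 115 mm from its origin along x, at the blade's mid thickness.
- earbuds: white plastic earbud case, a rounded box 66 (x) x 50 (y) x 28 mm high, origin at the centre of its underside, z up. To be put away; may be absent.
- cuffs: dark wooden cufflink box with a thin metal seam, 72 (x) x 46 (y) x 34 mm high, origin at the centre of its underside, z up. To be put away; may be absent.
- tin: flat bare-metal sweet tin, 75 (x) x 48 (y) x 18 mm high, origin at the centre of its underside, z up. To be put away; may be absent.
- compact: flat round copper powder compact, 60 mm in diameter, 20 mm high, origin at the centre of its underside, z up. To be put away; may be absent.
- glasses: brown leather spectacle case, 150 x 58 x 40 mm, origin at the centre of its underside; not part of the job, leave it where it stands.
- candle: empty white ceramic candle cup, 66 mm across, 60 mm high, origin at the centre of its underside; not part of the job, leave it where it stands.
- lotion: cream lotion bottle with black cap, 52 mm across, 150 mm high, origin at the centre of its underside; not part of the job, leave it where it stands.
- hairbrush: wooden hairbrush lying flat, origin at the centre of its underside; not part of the job, leave it where it stands.
- book: closed blue book lying flat, 200 x 140 x 28 mm, origin at the centre of its underside; not part of the job, leave it where it stands.
- dish: small white bowl, 100 mm across, 30 mm high, origin at the centre of its underside; not part of the job, leave it where it stands.

How it is judged:
On the way, in this order (a step that is already met when the one before it is completed fails the run):
1. the clamp knob is loosened (knob beyond 0.8) (value of joint knob above 0.8 rad), for 0.1 s.
2. the keeper is slid back off the lid (beyond 35 mm) (value of joint keeper above 0.035 m), for 0.1 s.
3. the lid is levered up beyond 0.15 rad with the opener's blade against it (value of joint lid above 0.15 rad and contact force between opener and lid above 0.2 N), for 0.05 s.
4. the lid stands open (beyond 1.3 rad) (value of joint lid above 1.3 rad), for 0.2 s.
5. all the pocket things are inside the box (x of earbuds in the frame of case between -0.105 and 0.105 m and y of earbuds in the frame of case between -0.09 and 0.09 m and z of earbuds in the frame of case between -0.005 and 0.055 m and x of cuffs in the frame of case between -0.105 and 0.105 m and y of cuffs in the frame of case between -0.09 and 0.09 m and z of cuffs in the frame of case between -0.005 and 0.055 m and x of tin in the frame of case between -0.105 and 0.105 m and y of tin in the frame of case between -0.09 and 0.09 m and z of tin in the frame of case between -0.005 and 0.055 m and x of compact in the frame of case between -0.105 and 0.105 m and y of compact in the frame of case between -0.09 and 0.09 m and z of compact in the frame of case between -0.005 and 0.055 m), for 0.2 s.
6. the lid is shut (below 0.04 rad) (value of joint lid below 0.04 rad), for 0.2 s.
7. the keeper is home over the lid (below 8 mm) (value of joint lid below 0.04 rad and value of joint keeper below 0.008 m), for 0.1 s.
8. the knob is tight (below 0.3 rad) (value of joint knob below 0.3 rad), for 0.1 s.
At the end, for the whole second after the job is handed in: every pocket thing present lies inside the glass box, the lid is shut (below 0.04 rad), the keeper home (below 8 mm) and the knob tight (below 0.3 rad), and the letter opener lies at rest, flat to about 15 degrees, within the leather tray's outline (all of step 5 and all of step 7 and value of joint knob below 0.3 rad and x of opener in the frame of tray between -0.1 and 0.1 m and y of opener in the frame of tray between -0.056 and 0.056 m and z of opener in the frame of tray between -0.005 and 0.03 m and linear speed of opener below 0.03 m/s and angle between opener's own x axis and vertical above 1.3 rad); the robot touches nothing.
It fails at once if a bystander (glasses, candle, lotion, hairbrush, book, dish) is moved more than 30 mm (distance of any of glasses, candle, lotion, hairbrush, book, dish from where it was at the start of the episode above 0.03 m).
Of earbuds, cuffs, tin, compact only 2 to 4 are there at a start; the rules pass over those that are not, and their reading is None.
At some moment in a run one of earbuds, cuffs, tin, compact may be knocked a few centimetres aside while the robot is not near it.
It also fails if it takes over 210 s, if anything falls off the work surface, if the arm or the gripper's body presses on something with over 40 N, if the wrist force passes 120 N, or if a joint passes its speed limit or range.

## Robot

A 7-joint arm with a two-finger parallel gripper is mounted at the origin on the work surface. World frame = base frame: x ahead of the robot, y to its left, z up, the work surface at z = 0. Lengths are in m, angles in rad, forces in N, time in s.
With the tool pointing down it reaches from about 0.425 to 0.875 m from the base axis. Payload 8.4 kg.
Tool frame: the origin (TCP) lies on the centre line of the jaws, within the pads' length; the fingertips stand 17 mm ahead of it and the grasp point (between the pads) lies 2 mm behind it (env.tip_reach is the distance from the TCP to the fingertips, in m); z points along the fingers, y is the line along which they close (so a half turn about z gives the same grasp; the last joint's range is limited). The gripper opens to 87 mm and grips with 3 to 60 N. Pads are 19 mm wide; open, the fingers measure 117 mm over their backs; the gripper's body (75 mm by 190 mm) begins 51 mm behind the grasp point.
Start: joints at [-1.353, 0.333, 0.04, 1.465, -0.013, 1.343, -0.059], TCP at [0.202, 0.618, 0.24] pointing down, gripper open.
Joint ranges: [-2.58, 2.58], [-0.38, 2.09], [-1.3, 1.39], [0.25, 2.4], [-1.5, 4.64], [0.08, 2.09], [-2.65, 2.65]. Speed limits (rad/s): [2.22, 2.22, 2.79, 2.79, 3.14, 3.14, 3.14].

## Interface

Orientations are given as a 3x3 rotation matrix whose columns are the frame's x, y, z axes.
In Python, from bench import monitor, vision, env, models gives the robot as it stands.
- The arm moves only by the tool servo_tool, never from a script. Its argument "rows" is a list of rows, each an object with "dr": the turn, a rotation vector about the tool's x, y, z each as a share of pi rad, from -1 to 1, a list of three; "delta_pos": the shift along the tool's x, y, z each as a share of 1 m, from -1 to 1, a list of three; "jaw": the opening, from -1 (shut) to 1 (fully open). In form: [{"dr": [rx, ry, rz], "delta_pos": [tx, ty, tz], "jaw": jaw}, ...]. A call has 1 to 12 rows; each row shifts and turns the commanded pose from where the row before left it, along the tool's axes as they then stand; what a row does not reach is not made up. A row lasts 1/12 s, in which the tool goes at most 41.7 mm and 7.16 degrees, less where a joint would pass 70% of its speed; a pose out of reach is approached as far as the arm can. A call with a number of a shift or a turn outside -1 to 1 is refused whole. A call with a gripper value outside its range is refused whole. The fingers move at their own pace and stop on an object; "grip_force" is the grip in N (left out, the last holds). Time passes only in rows, so rows that do not move let the fingers close. It gives the time, the measured TCP pose, the force, the opening and the grip force at its end, in the units of the state.
- monitor.get_obs(): the state, without advancing time (a new reading comes with each control period).
- vision.read_camera(name): name is "scene" or "top" or "wrist"; returns a dict with "img" (400x640x3 uint8, red, green, blue), "depth" (400x640 float32, m along the optical axis (not along the pixel's ray), 0 where there is no reading), "K" (3x3 intrinsics, pixels), "dist_coeffs" ([k1, k2, p1, p2, k3] as OpenCV has them; the pictures are not rectified), "R" (3x3) and "t" (3): a world point X has camera coordinates R X + t; the wrist camera has in their place "tool_from_camera" (4x4, takes a point from camera to tool coordinates, whose origin is the TCP and whose axes are the flange's). Camera axes: x right, y down, z forward; pixel columns grow to the right and rows downward; lengths in m; the calibration is good to about 2 mm. A picture is of the moment at which its call begins: read the wrist's pose just before it.
- env.finish_job(): hands the job in; it is judged then, once.
Trained networks look in the newest picture that a camera, given by its name, has taken for a name from the list of things; names that differ only in an ending like _2 or _b are one class to them, and where a whole thing is asked for, a point or a joint stands for the part that bears it (a point fixed in the world has none). Each returns a list of dicts, best first, with "conf" (0 to 1); they miss things now and then, are a little off and sometimes report something else, mostly with a low value. They report only what shows in the picture. A call takes as long as a camera call.
- models.boxes_of(camera, target): "extent" ([left, top, right, bottom] in pixels, round what is visible of it).
- models.masks_of(camera, target): "region" (400x640 bool, what is visible of it) and "extent" ([left, top, right, bottom] in pixels, round what is visible of it).
The state is a dict: "time_s": time; "joints": joint angles; "dq": joint speeds; "tau": joint torques, N m; "eef_pos": TCP position; "orientation": TCP orientation; "ft_force": force on the tool from outside, world axes, zero at the start; "moment": the same for the moment, N m; "finger_gap": opening from 0.0 (shut) to 1.0 (fully open); "grasp_force": force on a finger pad.
Only numpy, scipy, OpenCV 4.12 (cv2) and the standard library are available. Lean on these libraries where they do the work, as an engineer would, in place of code of your own. Each camera call takes 0.05 s, during which the arm holds its last target. There are 200 camera calls.

## Working session

There is one attempt and no reset: what is moved stays moved. The work goes in short steps, Python scripts to look and compute and a tool call to move; the robot and the scene stay as the last step left them, time stands still between calls to the robot, and variables do not carry over. Pictures are saved under pics/ and viewed, at most 14 in all, crops included, and the job is handed in when it is done.

Besides the shell and the picture viewer there is one more tool, called by a JSON object that holds its "api" and its "payload", one argument or row to a line. servo_tool: Moves the arm, as the interface text tells. Shift numbers are shares of 1 m and turn numbers shares of pi rad, none past 1 either way. Its arguments: {"type":"object","properties":{"rows":{"type":"array"},"grip_force":{"type":"number"}},"required":["rows"]}

```bash
ls; mkdir -p pics
python3 - <<'E'
from bench import monitor, vision, env, models
import cv2, numpy as np
o=monitor.get_obs(); print({k:np.round(v,3).tolist() for k,v in o.items()}, env.tip_reach)
for c in ("scene","top"):
    d=vision.read_camera(c); cv2.imwrite(f"pics/{c}0.png",d["img"][:,:,::-1]); print(c,d["K"].tolist(),d["dist_coeffs"],d["R"].tolist(),d["t"])
E
```

```text
pics
{'time_s': 0.0, 'joints': [-1.353, 0.334, 0.04, 1.466, -0.013, 1.343, -0.058], 'dq': [-0.0, 0.001, 0.002, -0.001, -0.001, -0.0, -0.002], 'tau': [-0.0, -65.638, 1.335, -40.378, -0.06, 0.046, 0.0], 'eef_pos': [0.202, 0.617, 0.239], 'orientation': [[-0.95, 0.312, -0.0], [0.312, 0.95, -0.002], [-0.0, -0.002, -1.0]], 'ft_force': [-0.077, -0.157, -0.111], 'moment': [-0.011, 0.009, 0.048], 'grasp_force': 0.0, 'finger_gap': 0.997} 0.017
scene [[379.1994213780353, 0.0, 323.90043974999696], [0.0, 379.1994213780353, 198.83607761546634], [0.0, 0.0, 1.0]] [0.01932923 0.         0.         0.         0.        ] [[0.38438857331490767, 0.9230920462059407, -0.012103674494116392], [0.590227913128727, -0.25581824991978097, -0.7656291749742091], [-0.7098425425885926, 0.28715517971875426, -0.6431683041724396]] [-0.17780166 -0.27395659  1.69660693]
top [[407.56852307765155, 0.0, 325.5456068184291], [0.0, 407.56852307765155, 203.79930475182206], [0.0, 0.0, 1.0]] [-0.02292288  0.          0.          0.          0.        ] [[0.0029828162496392647, -0.9999275490465956, 0.011661880846989338], [-0.9952022336909164, -0.004108785899764529, -0.09775291266781101], [0.097793746547679, -0.01131435089160597, -0.9951423860936032]] [-0.05615056  0.55768703  1.266553  ]
```

View pics/scene0.png

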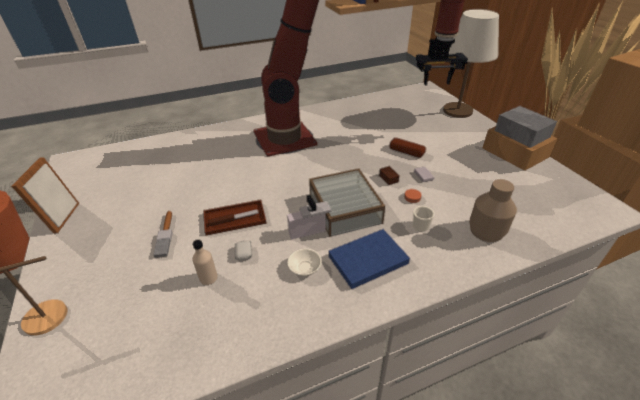

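View pics/top0.png

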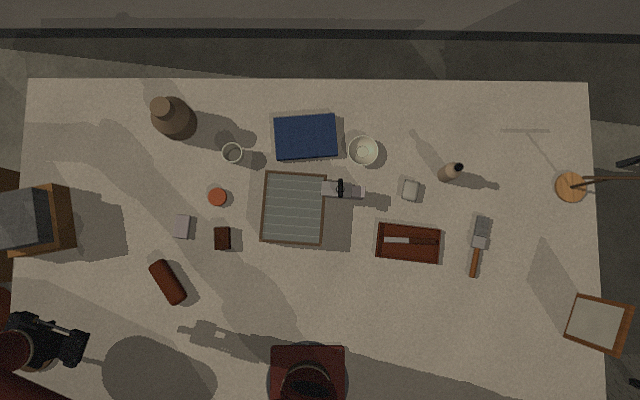

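Top view: the image's up direction is world +x and left is world +y. All four things are present: earbuds (410,189), tin (182,227), cuffs (222,238) and compact (217,197). The box is at (293,207), the keeper at (345,189) and the tray with the opener at (408,242).

```bash
cat > h.py <<'E'
from bench import monitor, vision, env, models
import cv2, numpy as np
def look(cam):
    o=monitor.get_obs(); d=vision.read_camera(cam)
    if cam=="wrist":
        T=np.eye(4);T[:3,:3]=o["orientation"];T[:3,3]=o["eef_pos"]; d["wTc"]=T@np.array(d["tool_from_camera"])
    else:
        T=np.eye(4);T[:3,:3]=d["R"];T[:3,3]=d["t"]; d["wTc"]=np.linalg.inv(T)
    return d
def pts(d,mask=None):
    m=d["depth"]>0
    if mask is not None: m&=mask
    v,u=np.nonzero(m); z=d["depth"][v,u]
    n=cv2.undistortPoints(np.stack([u,v],1).astype(float)[:,None],d["K"],np.array(d["dist_coeffs"]))[:,0]
    P=np.c_[n*z[:,None],z]
    return P@d["wTc"][:3,:3].T+d["wTc"][:3,3], v,u
def ray(d,u,v,z):
    n=cv2.undistortPoints(np.array([[[float(u),float(v)]]]),d["K"],np.array(d["dist_coeffs"]))[0,0]
    r=d["wTc"][:3,:3]@np.r_[n,1]; c=d["wTc"][:3,3]
    return c+r*(z-c[2])/r[2]
def pix(d,X):
    T=np.linalg.inv(d["wTc"]); return cv2.projectPoints(np.array(X,float).reshape(-1,3),cv2.Rodrigues(T[:3,:3])[0],T[:3,3],d["K"],np.array(d["dist_coeffs"]))[0][:,0]
def rect(P):
    r=cv2.minAreaRect((P[:,:2]*1000).astype(np.float32)); return np.round(r[0],1),np.round(r[1],1),round(r[2],1)
def find(d,cam,name,ztop=None,tol=.008):
    L=models.masks_of(cam,name)
    if not L: print(name,"none"); return
    P,_,_=pts(d,L[0]["region"]); zt=np.percentile(P[:,2],90) if ztop is None else ztop
    Q=P[abs(P[:,2]-zt)<tol]
    print(name,round(L[0]["conf"],2),len(L),"ztop",round(zt,4),"n",len(Q),*rect(Q) if len(Q)>4 else "", "med",np.round(np.median(Q,0),4))
    return L[0]
E
python3 - <<'E'
from h import *
d=look("top")
for n in "case tray opener earbuds cuffs tin compact keeper knob glasses candle lotion hairbrush book dish".split(): find(d,"top",n)
print(rect(pts(d)[0][(abs(pts(d)[0][:,2])<.005)]), np.median(pts(d)[0][:,2]))
E
```

```text
case 0.72 1 ztop 0.0858 n 2860 [538.1 -13. ] [309.  220.1] 85.8 med [0.5486 0.0404 0.0801]
tray 0.65 2 ztop 0.0222 n 445 [ 426.3 -539.6] [ 38.5 196.7] 76.4 med [ 0.4541 -0.544   0.0187]
opener 0.79 2 ztop 0.0272 n 174 [ 444.1 -321.2] [162.3  17.4] 88.3 med [ 0.4441 -0.3539  0.0243]
earbuds 0.69 3 ztop 0.0309 n 231 [ 605.2 -326.3] [44.2 60.1] 76.7 med [ 0.6064 -0.3262  0.0271]
cuffs 0.85 3 ztop 0.0373 n 321 [449.9 272.7] [71.9 45.5] 1.5 med [0.4483 0.2733 0.0344]
tin 0.84 2 ztop 0.0214 n 321 [485.7 404.8] [45.4 76.3] 83.1 med [0.486  0.4037 0.0182]
compact 0.64 1 ztop 0.0233 n 253 [581.9 294.3] [58.  55.2] 2.5 med [0.5821 0.2947 0.0202]
keeper 0.79 1 ztop 0.1335 n 88 [595.8 -95.1] [51.2 12.1] 0.1 med [ 0.5944 -0.0951  0.1334]
knob none
glasses 0.68 1 ztop 0.0426 n 733 [311.2 437.4] [145.3  53.8] 34.5 med [0.3116 0.4363 0.0394]
candle 0.63 2 ztop 0.082 n 4259 [542.6  46.5] [190.2 220.5] 85.8 med [0.5397 0.0485 0.0787]
lotion 0.77 1 ztop 0.1485 n 52 [ 657.4 -440.4] [19.6 19.3] 70.1 med [ 0.6577 -0.4397  0.1497]
hairbrush 0.72 2 ztop 0.022 n 475 [ 425.2 -539.4] [ 38.5 199.1] 76.4 med [ 0.4509 -0.5435  0.0186]
book 0.58 2 ztop 0.0315 n 2487 [779.7  12.8] [141.2 200. ] 4.8 med [0.7779 0.0128 0.0283]
dish 0.42 1 ztop 0.0426 n 724 [311.2 437.4] [145.3  53.7] 34.5 med [0.3117 0.4362 0.0394]
(array([463.4,   1.4]), array([1903.4, 1043.1]), 90.0) -0.0004611938634974111
```

{"api": "servo_tool", "payload": {
  "rows": [
    {"dr":[0,0,0],"delta_pos":[-0.0248,-0.0231,0],"jaw":1},
    {"dr":[0,0,0],"delta_pos":[-0.0248,-0.0231,0],"jaw":1},
    {"dr":[0,0,0],"delta_pos":[-0.0248,-0.0231,0],"jaw":1},
    {"dr":[0,0,0],"delta_pos":[-0.0248,-0.0231,0],"jaw":1},
    {"dr":[0,0,0],"delta_pos":[-0.0248,-0.0231,0],"jaw":1},
    {"dr":[0,0,0],"delta_pos":[-0.0248,-0.0231,0],"jaw":1},
    {"dr":[0,0,0],"delta_pos":[-0.0248,-0.0231,0],"jaw":1},
    {"dr":[0,0,0],"delta_pos":[-0.0248,-0.0231,0],"jaw":1},
    {"dr":[0,0,0],"delta_pos":[-0.0248,-0.0231,0],"jaw":1},
    {"dr":[0,0,0],"delta_pos":[-0.0248,-0.0231,0],"jaw":1},
    {"dr":[0,0,0],"delta_pos":[-0.0248,-0.0231,0],"jaw":1},
    {"dr":[0,0,0],"delta_pos":[-0.0248,-0.0231,0],"jaw":1}
  ]
}}

```text
time_s: 1.9
eef_pos: [0.3995, 0.2599, 0.2398]
orientation: [[-0.95, 0.312, 0.0], [0.312, 0.95, 0.001], [-0.0, 0.001, -1.0]]
ft_force: [1.2, 0.0, -0.0]
finger_gap: 1.002
grasp_force: 0.0
```

{"api": "servo_tool", "payload": {
  "rows": [
    {"dr":[0,0,0],"delta_pos":[-0.0248,-0.0231,0],"jaw":1},
    {"dr":[0,0,0],"delta_pos":[-0.0248,-0.0231,0],"jaw":1},
    {"dr":[0,0,0],"delta_pos":[-0.0248,-0.0231,0],"jaw":1},
    {"dr":[0,0,0],"delta_pos":[-0.0248,-0.0231,0],"jaw":1},
    {"dr":[0,0,0],"delta_pos":[-0.0248,-0.0231,0],"jaw":1},
    {"dr":[0,0,0],"delta_pos":[-0.0248,-0.0231,0],"jaw":1},
    {"dr":[0,0,0],"delta_pos":[-0.0248,-0.0231,0],"jaw":1},
    {"dr":[0,0,0],"delta_pos":[-0.0248,-0.0231,0],"jaw":1},
    {"dr":[0,0,0],"delta_pos":[-0.0248,-0.0231,0],"jaw":1},
    {"dr":[0,0,0],"delta_pos":[-0.0248,-0.0231,0],"jaw":1},
    {"dr":[0,0,0],"delta_pos":[-0.0248,-0.0231,0],"jaw":1},
    {"dr":[0,0,0],"delta_pos":[-0.0248,-0.0231,0],"jaw":1}
  ]
}}

```text
time_s: 2.9
eef_pos: [0.596, -0.096, 0.2398]
orientation: [[-0.95, 0.311, 0.001], [0.311, 0.95, 0.0], [-0.001, 0.0, -1.0]]
ft_force: [1.1, -0.3, -0.2]
finger_gap: 1.001
grasp_force: 0.0
```

{"api": "servo_tool", "payload": {
  "rows": [
    {"dr":[0,0,0.038],"delta_pos":[0,0,0],"jaw":0},
    {"dr":[0,0,0.038],"delta_pos":[0,0,0],"jaw":0},
    {"dr":[0,0,0.038],"delta_pos":[0,0,0],"jaw":0},
    {"dr":[0,0,0.038],"delta_pos":[0,0,0],"jaw":0},
    {"dr":[0,0,0.038],"delta_pos":[0,0,0],"jaw":0},
    {"dr":[0,0,0.038],"delta_pos":[0,0,0],"jaw":0},
    {"dr":[0,0,0.038],"delta_pos":[0,0,0],"jaw":0},
    {"dr":[0,0,0.038],"delta_pos":[0,0,0],"jaw":0},
    {"dr":[0,0,0.038],"delta_pos":[0,0,0],"jaw":0},
    {"dr":[0,0,0.038],"delta_pos":[0,0,0],"jaw":0},
    {"dr":[0,0,0.038],"delta_pos":[0,0,0],"jaw":0},
    {"dr":[0,0,0.038],"delta_pos":[0,0,0],"jaw":0}
  ]
}}

```text
time_s: 3.9
eef_pos: [0.5954, -0.0945, 0.2397]
orientation: [[0.183, 0.983, 0.0], [0.983, -0.183, 0.0], [0.0, 0.0, -1.0]]
ft_force: [0.1, 0.8, 0.1]
finger_gap: 0.504
grasp_force: 0.0
```

{"api": "servo_tool", "payload": {
  "rows": [
    {"dr":[0,0,0.038],"delta_pos":[0,0,0],"jaw":0},
    {"dr":[0,0,0.038],"delta_pos":[0,0,0],"jaw":0},
    {"dr":[0,0,0.038],"delta_pos":[0,0,0],"jaw":0},
    {"dr":[0,0,0.038],"delta_pos":[0,0,0],"jaw":0},
    {"dr":[0,0,0.038],"delta_pos":[0,0,0],"jaw":0},
    {"dr":[0,0,0.038],"delta_pos":[0,0,0],"jaw":0},
    {"dr":[0,0,0.038],"delta_pos":[0,0,0],"jaw":0},
    {"dr":[0,0,0.038],"delta_pos":[0,0,0],"jaw":0},
    {"dr":[0,0,0.038],"delta_pos":[0,0,0],"jaw":0},
    {"dr":[0,0,0.038],"delta_pos":[0,0,0],"jaw":0},
    {"dr":[0,0,0.038],"delta_pos":[0,0,0],"jaw":0},
    {"dr":[0,0,0.038],"delta_pos":[0,0,0],"jaw":0}
  ]
}}

```text
time_s: 4.9
eef_pos: [0.5954, -0.0944, 0.2397]
orientation: [[0.999, -0.046, 0.0], [-0.046, -0.999, 0.0], [0.0, -0.0, -1.0]]
ft_force: [0.3, 0.2, -0.3]
finger_gap: 0.502
grasp_force: 0.0
```

Run:
```python
from h import *
print(np.round(monitor.get_obs()["joints"],2))
d=look("wrist"); cv2.imwrite("pics/w1.png",d["img"][:,:,::-1])
P,v,u=pts(d)
for lo,hi in ((.127,.14),(.09,.1),(.074,.084)):
    Q=P[(P[:,2]>lo)&(P[:,2]<hi)]; print(lo,len(Q),*(rect(Q) if len(Q) else ()))
print(pix(d,[[.5958,-.0951,.134],[.4957,-.0453,.064]]))
```

```text
[-0.84  0.48  1.27  1.63 -0.47  1.38 -1.14]
0.127 887 [598.1 -98.5] [54.7 14. ] 1.0
0.09 2947 [598.6 -87.6] [92.2 44. ] 85.9
0.074 18993 [ 549.6 -147.8] [236.7 581.9] 1.8
[[322.18777814 204.68041185]
 [285.38343816 267.34865631]]
```

View pics/w1.png

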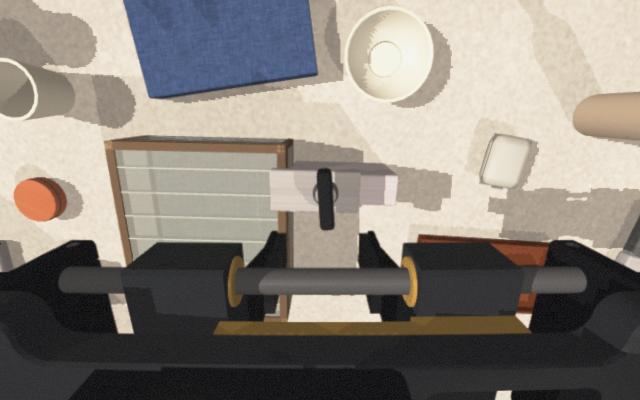

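Wrist view: the knob's wing bar is at (326,198), centred between the fingers. The keeper is at (335,187), and the notch is hidden below the frame edge.

{"api": "servo_tool", "payload": {
  "rows": [
    {"dr":[0,0,-0.02],"delta_pos":[0.003,0.0035,0],"jaw":0},
    {"dr":[0,0,0],"delta_pos":[0,0,0.03],"jaw":0},
    {"dr":[0,0,0],"delta_pos":[0,0,0.03],"jaw":0},
    {"dr":[0,0,0],"delta_pos":[0,0,0.03],"jaw":0},
    {"dr":[0,0,0],"delta_pos":[0,0,0.015],"jaw":0},
    {"dr":[0,0,0],"delta_pos":[0,0,0.0145],"jaw":0},
    {"dr":[0,0,0],"delta_pos":[0,0,0],"jaw":-1},
    {"dr":[0,0,0],"delta_pos":[0,0,0],"jaw":-1},
    {"dr":[0,0,0],"delta_pos":[0,0,0],"jaw":-1},
    {"dr":[0,0,0],"delta_pos":[0,0,0],"jaw":-1},
    {"dr":[0,0,0],"delta_pos":[0,0,0],"jaw":-1},
    {"dr":[0,0,0],"delta_pos":[0,0,0],"jaw":-1}
  ],
  "grip_force": 30
}}

```text
time_s: 5.95
eef_pos: [0.599, -0.0975, 0.1213]
orientation: [[1.0, 0.023, 0.002], [0.023, -1.0, 0.001], [0.002, -0.001, -1.0]]
ft_force: [-0.5, 2.6, 6.2]
finger_gap: 0.209
grasp_force: 30.0
```

{"api": "servo_tool", "payload": {
  "rows": [
    {"dr":[0,0,-0.037],"delta_pos":[0,0,0],"jaw":-1},
    {"dr":[0,0,-0.037],"delta_pos":[0,0,0],"jaw":-1},
    {"dr":[0,0,-0.037],"delta_pos":[0,0,0],"jaw":-1},
    {"dr":[0,0,-0.037],"delta_pos":[0,0,0],"jaw":-1},
    {"dr":[0,0,-0.037],"delta_pos":[0,0,0],"jaw":-1},
    {"dr":[0,0,-0.037],"delta_pos":[0,0,0],"jaw":-1},
    {"dr":[0,0,-0.037],"delta_pos":[0,0,0],"jaw":-1},
    {"dr":[0,0,-0.037],"delta_pos":[0,0,0],"jaw":-1},
    {"dr":[0,0,-0.037],"delta_pos":[0,0,0],"jaw":-1},
    {"dr":[0,0,-0.037],"delta_pos":[0,0,0],"jaw":-1},
    {"dr":[0,0,-0.03],"delta_pos":[0,0,0],"jaw":-1},
    {"dr":[0,0,0],"delta_pos":[0,0,0],"jaw":-1}
  ]
}}

```text
time_s: 6.95
eef_pos: [0.5972, -0.0985, 0.121]
orientation: [[0.282, 0.959, -0.002], [0.959, -0.282, 0.001], [0.001, -0.002, -1.0]]
ft_force: [-7.7, 0.8, 8.9]
finger_gap: 0.211
grasp_force: 30.0
```

{"api": "servo_tool", "payload": {
  "rows": [
    {"dr":[0,0,0],"delta_pos":[-0.0075,0.0016,0],"jaw":-1},
    {"dr":[0,0,0],"delta_pos":[-0.0075,0.0016,0],"jaw":-1},
    {"dr":[0,0,0],"delta_pos":[-0.0075,0.0016,0],"jaw":-1},
    {"dr":[0,0,0],"delta_pos":[-0.0075,0.0016,0],"jaw":-1},
    {"dr":[0,0,0],"delta_pos":[-0.0075,0.0016,0],"jaw":-1},
    {"dr":[0,0,0],"delta_pos":[-0.0065,0.0014,0],"jaw":-1},
    {"dr":[0,0,0],"delta_pos":[0,0,0],"jaw":-1},
    {"dr":[0,0,0],"delta_pos":[0,0,0],"jaw":-1}
  ]
}}

```text
time_s: 7.62
eef_pos: [0.5943, -0.1378, 0.1209]
orientation: [[0.284, 0.959, -0.002], [0.959, -0.284, 0.008], [0.007, -0.004, -1.0]]
ft_force: [-7.8, 17.5, 15.1]
finger_gap: 0.212
grasp_force: 30.0
```

{"api": "servo_tool", "payload": {
  "rows": [
    {"dr":[0,0,0],"delta_pos":[-0.004,0.001,0],"jaw":-1},
    {"dr":[0,0,0],"delta_pos":[0,0,0],"jaw":-1},
    {"dr":[0,0,0],"delta_pos":[0,0,0],"jaw":-1}
  ]
}}

```text
time_s: 7.87
eef_pos: [0.5943, -0.1382, 0.1208]
orientation: [[0.282, 0.96, -0.003], [0.959, -0.282, 0.013], [0.011, -0.007, -1.0]]
ft_force: [-11.3, 28.0, 19.1]
finger_gap: 0.21
grasp_force: 30.0
```

Run:
```python
from h import *
d=look("top"); find(d,"top","keeper",.096,.006); find(d,"top","case",.08,.006)
o=monitor.get_obs(); print(np.round(o["joints"],2),np.round(o["moment"],2))
```

```text
keeper none
case 0.83 1 ztop 0.08 n 3928 [541.6  38.1] [206.8 219.7] 85.8 med [0.5519 0.0544 0.0787]
[-0.49  0.45  0.84  1.73 -0.38  1.13  0.18] [ 6.35  2.72 -0.18]
```

{"api": "servo_tool", "payload": {
  "rows": [
    {"dr":[0,0,0],"delta_pos":[0.007,-0.001,0],"jaw":-1},
    {"dr":[0,0,0],"delta_pos":[0,0,0],"jaw":-1},
    {"dr":[0,0,0],"delta_pos":[0,0,0],"jaw":0},
    {"dr":[0,0,0],"delta_pos":[0,0,0],"jaw":0},
    {"dr":[0,0,0],"delta_pos":[0,0,0],"jaw":0},
    {"dr":[0,0,0],"delta_pos":[0,0,0],"jaw":0},
    {"dr":[0,0,0],"delta_pos":[0,0,-0.03],"jaw":0},
    {"dr":[0,0,0],"delta_pos":[0,0,-0.035],"jaw":0},
    {"dr":[0,0,0],"delta_pos":[0,0,-0.035],"jaw":0},
    {"dr":[0,0,0],"delta_pos":[0,0,-0.02],"jaw":0}
  ]
}}

```text
time_s: 8.85
eef_pos: [0.5963, -0.1414, 0.244]
orientation: [[0.289, 0.957, 0.004], [0.957, -0.289, -0.001], [0.0, 0.004, -1.0]]
ft_force: [0.5, 0.3, -0.2]
finger_gap: 0.498
grasp_force: 0.0
```

{"api": "servo_tool", "payload": {
  "rows": [
    {"dr":[0,0,0],"delta_pos":[-0.031,-0.0085,0],"jaw":0},
    {"dr":[0,0,0],"delta_pos":[-0.031,-0.0085,0],"jaw":0},
    {"dr":[0,0,0],"delta_pos":[-0.031,-0.0085,0],"jaw":0},
    {"dr":[0,0,0],"delta_pos":[-0.031,-0.0085,0],"jaw":0},
    {"dr":[0,0,0],"delta_pos":[-0.031,-0.0085,0],"jaw":0},
    {"dr":[0,0,-0.027],"delta_pos":[-0.031,-0.0085,0],"jaw":0},
    {"dr":[0,0,-0.027],"delta_pos":[-0.031,-0.0085,0],"jaw":0},
    {"dr":[0,0,-0.027],"delta_pos":[-0.031,-0.0085,0],"jaw":0},
    {"dr":[0,0,0],"delta_pos":[-0.031,-0.0085,0],"jaw":0},
    {"dr":[0,0,0],"delta_pos":[0,0,0],"jaw":0}
  ]
}}

```text
time_s: 9.68
eef_pos: [0.4518, -0.3996, 0.2409]
orientation: [[0.046, 0.999, -0.0], [0.999, -0.046, -0.004], [-0.004, -0.0, -1.0]]
ft_force: [-1.5, -0.9, -0.7]
finger_gap: 0.499
grasp_force: 0.0
```

Run:
```python
from h import *
d=look("top"); P,_,_=pts(d)
S=lambda P,a,b,c,e,l,h:P[(P[:,0]>a)&(P[:,0]<b)&(P[:,1]>c)&(P[:,1]<e)&(P[:,2]>l)&(P[:,2]<h)]
print("keeper",rect(S(P,.5,.7,-.25,0,.09,.101))); find(d,"top","case",.08,.006)
d=look("wrist"); cv2.imwrite("pics/w2.png",d["img"][:,:,::-1]); P,_,_=pts(d)
o=monitor.get_obs(); print(o["eef_pos"],o["orientation"])
L=find(d,"wrist","opener",.0265,.004); find(d,"wrist","opener",.017,.003); find(d,"wrist","opener",.02,.012); find(d,"wrist","tray",.019,.004);
Q=S(P,.36,.54,-.5,-.2,.0155,.0205); print("rim",rect(Q))
```

```text
keeper (array([ 594.4, -126.8]), array([92. , 44.8]), 85.8)
case 0.87 1 ztop 0.08 n 4275 [537.6  -8.5] [299.6 220. ] 85.4 med [0.5426 0.0458 0.0787]
[ 0.45632902 -0.39307696  0.24003059] [[ 3.87579495e-02  9.99248622e-01 -1.13235618e-04]
 [ 9.99248610e-01 -3.87579704e-02 -1.88185130e-04]
 [-1.92432514e-04 -1.05856864e-04 -9.99999976e-01]]
opener 0.77 1 ztop 0.0265 n 784 [ 444.1 -363.8] [81.1 16.2] 87.4 med [ 0.444  -0.3612  0.0239]
opener 0.77 1 ztop 0.017 n 960 [ 447.1 -286.4] [88.3 15.9] 88.2 med [ 0.4472 -0.2803  0.0161]
opener 0.77 1 ztop 0.02 n 1835 [ 445.7 -323.3] [162.1  16.6] 87.4 med [ 0.4458 -0.3185  0.0175]
tray 0.56 1 ztop 0.019 n 1913 [ 437.7 -319.9] [199.  112.4] 83.5 med [ 0.4418 -0.2977  0.0167]
rim (array([ 437.8, -319.8]), array([199.9, 112.3]), 83.6)
```

View pics/w2.png

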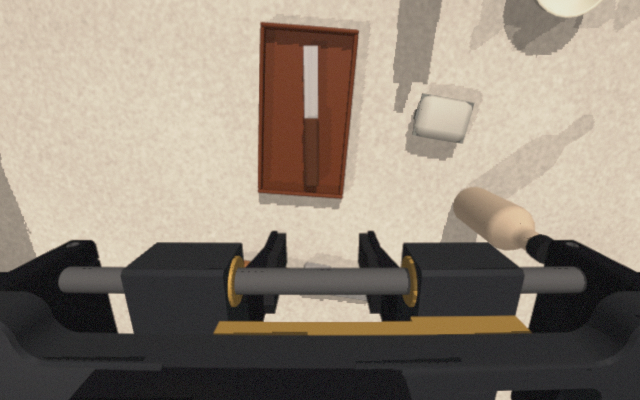

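The tray is centred at (308,110), with the opener's blade pointing up to (310,47) and its handle at (311,155). The earbud case is at (443,118).

{"api": "servo_tool", "payload": {
  "rows": [
    {"dr":[0,0,0],"delta_pos":[0.026,-0.0067,0],"jaw":0},
    {"dr":[0,0,0],"delta_pos":[0.026,-0.0067,0],"jaw":0},
    {"dr":[0,0,0],"delta_pos":[0,0,0.034],"jaw":0},
    {"dr":[0,0,0],"delta_pos":[0,0,0.034],"jaw":0},
    {"dr":[0,0,0],"delta_pos":[0,0,0.034],"jaw":0},
    {"dr":[0,0,0],"delta_pos":[0,0,0.034],"jaw":0},
    {"dr":[0,0,0],"delta_pos":[0,0,0.034],"jaw":0},
    {"dr":[0,0,0],"delta_pos":[0,0,0.02],"jaw":0},
    {"dr":[0,0,0],"delta_pos":[0,0,0.01],"jaw":0},
    {"dr":[0,0,0],"delta_pos":[0,0,0.01],"jaw":0},
    {"dr":[0,0,0],"delta_pos":[0,0,0.005],"jaw":0},
    {"dr":[0,0,0],"delta_pos":[0,0,0],"jaw":0}
  ]
}}

```text
time_s: 11.03
eef_pos: [0.4454, -0.3401, 0.0251]
orientation: [[0.037, 0.999, 0.0], [0.999, -0.037, -0.0], [-0.0, 0.0, -1.0]]
ft_force: [0.6, 0.5, 0.1]
finger_gap: 0.503
grasp_force: 0.0
```

{"api": "servo_tool", "payload": {
  "rows": [
    {"dr":[0,0,0],"delta_pos":[0,0,0],"jaw":-1},
    {"dr":[0,0,0],"delta_pos":[0,0,0],"jaw":-1},
    {"dr":[0,0,0],"delta_pos":[0,0,0],"jaw":-1},
    {"dr":[0,0,0],"delta_pos":[0,0,0],"jaw":-1},
    {"dr":[0,0,0],"delta_pos":[0,0,0],"jaw":-1},
    {"dr":[0,0,0],"delta_pos":[0,0,0],"jaw":-1}
  ],
  "grip_force": 50
}}

```text
time_s: 11.53
eef_pos: [0.4453, -0.3403, 0.0255]
orientation: [[0.037, 0.999, 0.001], [0.999, -0.037, -0.0], [-0.0, 0.001, -1.0]]
ft_force: [-0.3, 0.9, 5.6]
finger_gap: 0.206
grasp_force: 49.9
```

{"api": "servo_tool", "payload": {
  "rows": [
    {"dr":[0,0,0],"delta_pos":[0,0,-0.02],"jaw":-1},
    {"dr":[0,0,0],"delta_pos":[0,0,-0.034],"jaw":-1},
    {"dr":[0,0,0],"delta_pos":[0,0,-0.034],"jaw":-1},
    {"dr":[0,0,0],"delta_pos":[0,0,-0.034],"jaw":-1},
    {"dr":[0,0,0.01],"delta_pos":[0,0,-0.013],"jaw":-1},
    {"dr":[0,0,0],"delta_pos":[0.0295,0.0038,0],"jaw":-1},
    {"dr":[0,0,0],"delta_pos":[0.0295,0.0038,0],"jaw":-1},
    {"dr":[0,0,0],"delta_pos":[0.0295,0.0038,0],"jaw":-1},
    {"dr":[0,0,0],"delta_pos":[0.0295,0.0038,0],"jaw":-1},
    {"dr":[0,0,0],"delta_pos":[0.0295,0.0038,0],"jaw":-1},
    {"dr":[0,0,0],"delta_pos":[0.0295,0.0038,0],"jaw":-1},
    {"dr":[0,0,0],"delta_pos":[0,0,0],"jaw":-1}
  ]
}}

```text
time_s: 12.53
eef_pos: [0.4813, -0.1589, 0.1598]
orientation: [[0.062, 0.998, -0.0], [0.998, -0.062, 0.003], [0.003, -0.0, -1.0]]
ft_force: [1.3, -0.8, -1.4]
finger_gap: 0.204
grasp_force: 49.9
```

Run:
```python
from h import *
o=monitor.get_obs(); print(o["eef_pos"],o["orientation"],np.round(o["joints"],2))
d=look("wrist"); P,v,u=pts(d); cv2.imwrite("pics/w3.png",d["img"][:,:,::-1])
find(d,"wrist","opener",.152,.006)
d=look("top"); P,_,_=pts(d)
find(d,"top","opener",.152,.006)
find(d,"top","opener_tip",.152,.006)
d=look("scene");cv2.imwrite("pics/s3.png",cv2.resize(d["img"][130:260,180:400,::-1],None,fx=3,fy=3))
```

```text
[ 0.48129947 -0.15888754  0.15976687] [[ 6.15851233e-02  9.98101832e-01 -8.00007876e-05]
 [ 9.98098479e-01 -6.15847081e-02  2.59812760e-03]
 [ 2.58826909e-03 -2.39854673e-04 -9.99996622e-01]] [-0.61  0.12  0.91  1.94 -0.11  1.12  0.29]
opener 0.8 1 ztop 0.152 n 5998 [ 484.1 -131.6] [142.  18.] 85.8 med [ 0.4857 -0.107   0.1507]
opener 0.57 1 ztop 0.152 n 69 [485.6 -98.6] [54.7 10.5] 85.3 med [ 0.4851 -0.0972  0.1519]
opener_tip none
```

View pics/w3.png

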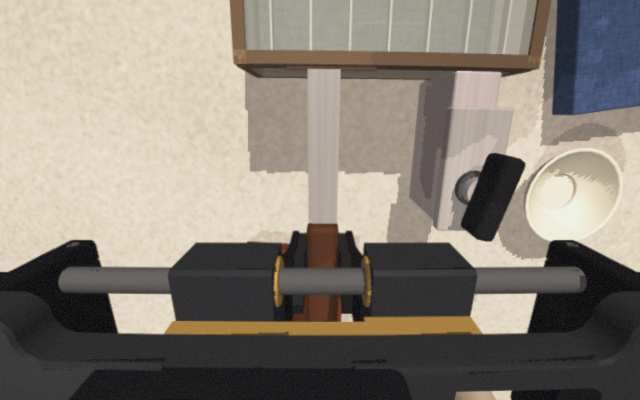

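{"api": "servo_tool", "payload": {
  "rows": [
    {"dr":[0,0,0.004],"delta_pos":[-0.005,-0.011,0],"jaw":-1},
    {"dr":[0,0,0],"delta_pos":[0,0,0.03],"jaw":-1},
    {"dr":[0,0,0],"delta_pos":[0,0,0.03],"jaw":-1},
    {"dr":[0,0,0],"delta_pos":[0,0,0.026],"jaw":-1},
    {"dr":[0,0,0],"delta_pos":[0,0,0],"jaw":-1},
    {"dr":[0,0,0],"delta_pos":[0,0,0],"jaw":-1}
  ]
}}

```text
time_s: 13.33
eef_pos: [0.4674, -0.1706, 0.0737]
orientation: [[0.083, 0.997, -0.003], [0.997, -0.083, -0.001], [-0.001, -0.003, -1.0]]
ft_force: [0.1, 0.1, -0.6]
finger_gap: 0.201
grasp_force: 49.9
```

Run:
```python
from h import *
o=monitor.get_obs(); print(o["eef_pos"],np.round(o["orientation"],3).tolist())
d=look("wrist"); P,v,u=pts(d); cv2.imwrite("pics/w4.png",d["img"][:,:,::-1])
L=models.masks_of("wrist","opener"); Q,_,_=pts(d,L[0]["region"])
f=Q[(Q[:,1]>-.12)&(abs(Q[:,2]-.064)<.02)]
for a in (-.12,-.1,-.08,-.07):
    k=f[(f[:,1]>a)&(f[:,1]<a+.012)]; print(a,len(k),np.median(k,0) if len(k) else "")
print("tip y",f[:,1].max())
m=(P[:,2]>.074)&(P[:,2]<.086)&(P[:,0]<.7)&(P[:,1]>-.06); print(rect(P[m]),P[m,1].min())
```

```text
[ 0.46743883 -0.17062429  0.07368093] [[0.083, 0.997, -0.003], [0.997, -0.083, -0.001], [-0.001, -0.003, -1.0]]
-0.12 709 [ 0.47335001 -0.11392826  0.06426108]
-0.1 788 [ 0.47519962 -0.09394462  0.06424487]
-0.08 514 [ 0.47641919 -0.07634899  0.06416107]
-0.07 0 
tip y -0.07215572437493507
(array([522. , -52.5]), array([  6.3, 194. ]), 85.9) -0.05999629750559216
```

View pics/w4.png

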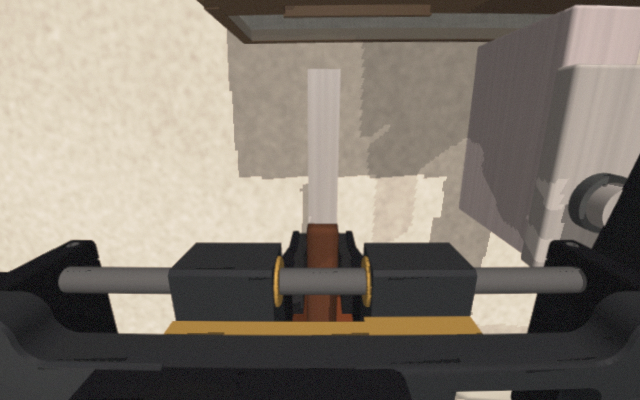

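{"api": "servo_tool", "payload": {
  "rows": [
    {"dr":[0,0,0],"delta_pos":[0.015,0,0],"jaw":-1},
    {"dr":[0,0,0],"delta_pos":[0.015,0,0],"jaw":-1},
    {"dr":[0,0,0],"delta_pos":[0.015,0,0],"jaw":-1},
    {"dr":[0,0,0],"delta_pos":[0.015,0,0],"jaw":-1},
    {"dr":[0,0,0],"delta_pos":[0,0,0],"jaw":-1},
    {"dr":[0,0,0],"delta_pos":[0,0,0],"jaw":-1}
  ]
}}

```text
time_s: 13.93
eef_pos: [0.4747, -0.1092, 0.0756]
orientation: [[0.079, 0.997, 0.003], [0.997, -0.079, 0.001], [0.001, 0.003, -1.0]]
ft_force: [0.0, -0.9, -1.8]
finger_gap: 0.203
grasp_force: 49.9
```

{"api": "servo_tool", "payload": {
  "rows": [
    {"dr":[0,0,0],"delta_pos":[0,0,-0.006],"jaw":-1},
    {"dr":[0,0,0],"delta_pos":[0,0,-0.006],"jaw":-1},
    {"dr":[0,0,0],"delta_pos":[0,0,-0.006],"jaw":-1},
    {"dr":[0,0,0],"delta_pos":[0,0,-0.006],"jaw":-1},
    {"dr":[0,0,0],"delta_pos":[0,0,-0.006],"jaw":-1},
    {"dr":[0,0,0],"delta_pos":[0,0,-0.006],"jaw":-1},
    {"dr":[0,0,0],"delta_pos":[0,0,-0.006],"jaw":-1},
    {"dr":[0,0,0],"delta_pos":[0,0,-0.006],"jaw":-1},
    {"dr":[0,0,0],"delta_pos":[0,0,0],"jaw":-1}
  ]
}}

```text
time_s: 14.68
eef_pos: [0.474, -0.1099, 0.1233]
orientation: [[0.081, 0.997, 0.001], [0.997, -0.081, 0.0], [0.0, 0.001, -1.0]]
ft_force: [-0.4, -0.5, -1.3]
finger_gap: 0.206
grasp_force: 49.9
```

Run:
```python
from h import *
o=monitor.get_obs(); print(np.round(o["ft_force"],2),np.round(o["moment"],2))
d=look("scene");cv2.imwrite("pics/s5.png",cv2.resize(d["img"][130:260,180:400,::-1],None,fx=3,fy=3))
```

```text
[-0.42 -0.46 -1.31] [-0.34  0.14  0.01]
```

View pics/s5.png

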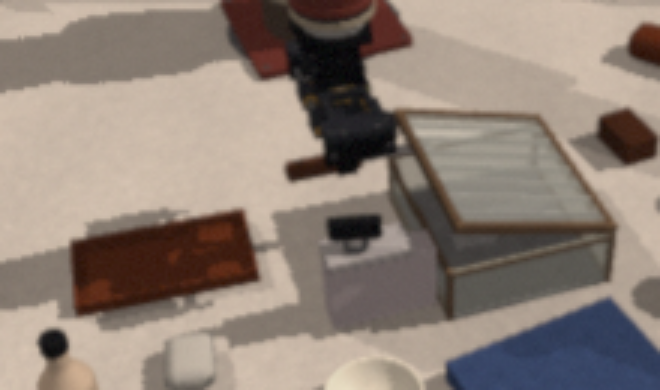

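The lid is up about 0.28 rad, with the blade under it. Now swing it open.

{"api": "servo_tool", "payload": {
  "rows": [
    {"dr":[0,0,0],"delta_pos":[0.008,0,-0.009],"jaw":-1},
    {"dr":[0,0,0],"delta_pos":[0.008,0,-0.009],"jaw":-1},
    {"dr":[0,0,0],"delta_pos":[0.008,0,-0.009],"jaw":-1},
    {"dr":[0,0,0],"delta_pos":[0.0056,0,-0.0082],"jaw":-1},
    {"dr":[0,0,0],"delta_pos":[0.0056,0,-0.0082],"jaw":-1},
    {"dr":[0,0,0],"delta_pos":[0.0056,0,-0.0082],"jaw":-1},
    {"dr":[0,0,0],"delta_pos":[0.007,0,-0.007],"jaw":-1},
    {"dr":[0,0,0],"delta_pos":[0.007,0,-0.007],"jaw":-1},
    {"dr":[0,0,0],"delta_pos":[0.007,0,-0.007],"jaw":-1}
  ]
}}

```text
time_s: 15.48
eef_pos: [0.4784, -0.0474, 0.1953]
orientation: [[0.081, 0.997, -0.0], [0.997, -0.081, 0.0], [0.0, -0.0, -1.0]]
ft_force: [-0.5, -0.5, -3.1]
finger_gap: 0.201
grasp_force: 49.9
```

{"api": "servo_tool", "payload": {
  "rows": [
    {"dr":[0,0,0],"delta_pos":[0.0084,0,-0.0054],"jaw":-1},
    {"dr":[0,0,0],"delta_pos":[0.0084,0,-0.0054],"jaw":-1},
    {"dr":[0,0,0],"delta_pos":[0.0084,0,-0.0054],"jaw":-1},
    {"dr":[0,0,0],"delta_pos":[0.0093,0,-0.0036],"jaw":-1},
    {"dr":[0,0,0],"delta_pos":[0.0093,0,-0.0036],"jaw":-1},
    {"dr":[0,0,0],"delta_pos":[0.0093,0,-0.0036],"jaw":-1},
    {"dr":[0,0,0],"delta_pos":[0.01,0,-0.0017],"jaw":-1},
    {"dr":[0,0,0],"delta_pos":[0.01,0,-0.0017],"jaw":-1},
    {"dr":[0,0,0],"delta_pos":[0.01,0,-0.0017],"jaw":-1},
    {"dr":[0,0,0],"delta_pos":[0.008,0,0],"jaw":-1},
    {"dr":[0,0,0],"delta_pos":[0.008,0,0],"jaw":-1},
    {"dr":[0,0,0],"delta_pos":[0,0,0],"jaw":-1}
  ]
}}

```text
time_s: 16.48
eef_pos: [0.4866, 0.0528, 0.2266]
orientation: [[0.079, 0.997, -0.0], [0.997, -0.079, 0.0], [0.0, -0.0, -1.0]]
ft_force: [0.2, -0.2, -1.5]
finger_gap: 0.199
grasp_force: 49.9
```

Run:
```python
from h import *
d=look("scene");cv2.imwrite("pics/s6.png",cv2.resize(d["img"][80:270,180:460,::-1],None,fx=2.5,fy=2.5))
```

```text
(no output)
```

View pics/s6.png

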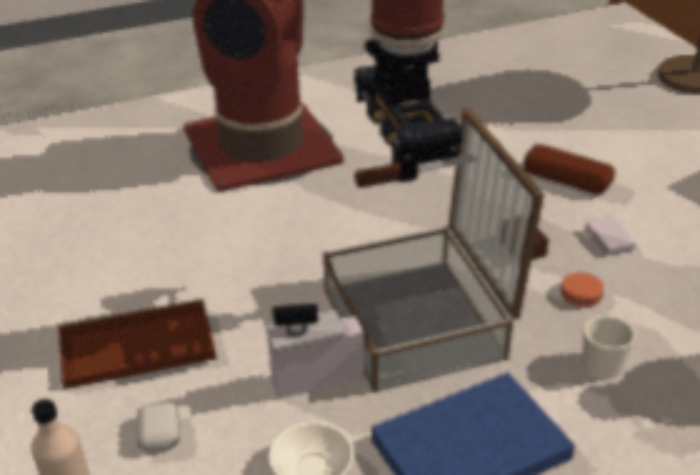

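Lid upright at (500,210). Return the opener to the tray.

{"api": "servo_tool", "payload": {
  "rows": [
    {"dr":[0,0,0],"delta_pos":[-0.033,-0.0008,0],"jaw":-1},
    {"dr":[0,0,0],"delta_pos":[-0.033,-0.0008,0],"jaw":-1},
    {"dr":[0,0,0],"delta_pos":[-0.033,-0.0008,0],"jaw":-1},
    {"dr":[0,0,0],"delta_pos":[-0.033,-0.0008,0],"jaw":-1},
    {"dr":[0,0,0],"delta_pos":[-0.033,-0.0008,0],"jaw":-1},
    {"dr":[0,0,0],"delta_pos":[-0.033,-0.0008,0],"jaw":-1},
    {"dr":[0,0,0],"delta_pos":[-0.033,-0.0008,0],"jaw":-1},
    {"dr":[0,0,0],"delta_pos":[-0.033,-0.0008,0],"jaw":-1},
    {"dr":[0,0,0],"delta_pos":[-0.033,-0.0008,0],"jaw":-1},
    {"dr":[0,0,0],"delta_pos":[-0.033,-0.0008,0],"jaw":-1},
    {"dr":[0,0,0],"delta_pos":[-0.033,-0.0008,0],"jaw":-1},
    {"dr":[0,0,0],"delta_pos":[-0.032,-0.001,0],"jaw":-1}
  ]
}}

```text
time_s: 17.53
eef_pos: [0.4444, -0.3439, 0.2268]
orientation: [[0.081, 0.997, 0.0], [0.997, -0.081, -0.0], [-0.0, 0.0, -1.0]]
ft_force: [0.2, -0.8, -0.4]
finger_gap: 0.203
grasp_force: 49.9
```

{"api": "servo_tool", "payload": {
  "rows": [
    {"dr":[0,0,0],"delta_pos":[0,0,0.03],"jaw":-1},
    {"dr":[0,0,0],"delta_pos":[0,0,0.03],"jaw":-1},
    {"dr":[0,0,0],"delta_pos":[0,0,0.03],"jaw":-1},
    {"dr":[0,0,0],"delta_pos":[0,0,0.03],"jaw":-1},
    {"dr":[0,0,0],"delta_pos":[0,0,0],"jaw":-1}
  ]
}}

```text
time_s: 17.95
eef_pos: [0.442, -0.3404, 0.1019]
orientation: [[0.082, 0.997, -0.007], [0.997, -0.082, 0.003], [0.002, -0.007, -1.0]]
ft_force: [-0.1, 0.1, -0.7]
finger_gap: 0.203
grasp_force: 49.9
```

{"api": "servo_tool", "payload": {
  "rows": [
    {"dr":[0,0,0],"delta_pos":[0,0,0.03],"jaw":-1},
    {"dr":[0,0,0],"delta_pos":[0,0,0.025],"jaw":-1},
    {"dr":[0,0,0],"delta_pos":[0,0,0.012],"jaw":-1},
    {"dr":[0,0,0],"delta_pos":[0,0,0.007],"jaw":-1},
    {"dr":[0,0,0],"delta_pos":[0,0,0],"jaw":-1},
    {"dr":[0,0,0],"delta_pos":[0,0,0],"jaw":0},
    {"dr":[0,0,0],"delta_pos":[0,0,0],"jaw":0},
    {"dr":[0,0,0],"delta_pos":[0,0,0],"jaw":0},
    {"dr":[0,0,0],"delta_pos":[0,0,0],"jaw":0}
  ]
}}

```text
time_s: 18.7
eef_pos: [0.4454, -0.3425, 0.0338]
orientation: [[0.081, 0.997, 0.001], [0.997, -0.081, -0.001], [-0.0, 0.002, -1.0]]
ft_force: [-0.7, 0.6, 0.3]
finger_gap: 0.42
grasp_force: 0.0
```

{"api": "servo_tool", "payload": {
  "rows": [
    {"dr":[0,0,0],"delta_pos":[0,0,-0.02],"jaw":0},
    {"dr":[0,0,0],"delta_pos":[0,0,-0.034],"jaw":0},
    {"dr":[0,0,0],"delta_pos":[0,0,-0.034],"jaw":0},
    {"dr":[0,0,0],"delta_pos":[0,0,-0.034],"jaw":0},
    {"dr":[0,0,0],"delta_pos":[0,0,-0.034],"jaw":0},
    {"dr":[0,0,0],"delta_pos":[0,0,-0.034],"jaw":0},
    {"dr":[0,0,0],"delta_pos":[0,0,0],"jaw":0.8}
  ]
}}

```text
time_s: 19.28
eef_pos: [0.4465, -0.3446, 0.2293]
orientation: [[0.082, 0.997, 0.008], [0.997, -0.082, -0.003], [-0.003, 0.008, -1.0]]
ft_force: [0.0, -1.2, -0.1]
finger_gap: 0.529
grasp_force: 0.0
```

Run:
```python
from h import *
o=monitor.get_obs(); print(np.round(o["eef_pos"],4),np.round(o["orientation"],3).tolist(),np.round(o["joints"],2))
d=look("wrist"); find(d,"wrist","opener",.02,.012);find(d,"wrist","earbuds",.0265,.006)
d=look("top"); find(d,"top","opener",.02,.012)
for n in "earbuds cuffs tin compact dish lotion".split(): find(d,"top",n)
```

```text
[ 0.4465 -0.3446  0.2293] [[0.082, 0.997, 0.008], [0.997, -0.082, -0.003], [-0.003, 0.008, -1.0]] [-0.36  0.26  1.12  1.74 -0.25  1.28  0.73]
opener 0.96 1 ztop 0.02 n 1847 [ 448.2 -325.8] [161.7  17.8] 84.9 med [ 0.4484 -0.325   0.0198]
earbuds 0.69 1 ztop 0.0265 n 1830 [ 602.3 -328.7] [46.3 64.6] 78.4 med [ 0.6029 -0.328   0.0264]
opener 0.72 1 ztop 0.02 n 224 [ 448.3 -309.9] [133.   17.6] 85.0 med [ 0.4473 -0.3138  0.0192]
earbuds 0.84 1 ztop 0.0308 n 238 [ 605.4 -325.8] [47.8 61.8] 78.5 med [ 0.6051 -0.3242  0.0273]
cuffs 0.89 1 ztop 0.037 n 329 [449.8 272.6] [71.8 45.1] 1.8 med [0.4483 0.2731 0.0341]
tin 0.77 2 ztop 0.0209 n 321 [485.7 405.2] [45.6 76.2] 82.3 med [0.486  0.4042 0.0179]
compact 0.58 2 ztop 0.0232 n 265 [582.2 294.9] [58.2 58. ] 14.0 med [0.5822 0.2947 0.0202]
dish 0.58 1 ztop 0.0295 n 231 [ 733.5 -173.3] [96.7 96.6] 29.9 med [ 0.7441 -0.1747  0.028 ]
lotion 0.76 2 ztop 0.1489 n 65 [ 658.6 -443.3] [24.3 23.4] 89.9 med [ 0.6584 -0.4426  0.1492]
```

{"api": "servo_tool", "payload": {
  "rows": [
    {"dr":[0,0,0],"delta_pos":[0.006,0.031,0],"jaw":0.8},
    {"dr":[0,0,0],"delta_pos":[0.006,0.031,0],"jaw":0.8},
    {"dr":[0,0,0],"delta_pos":[0.006,0.031,0],"jaw":0.8},
    {"dr":[0,0,0],"delta_pos":[0.006,0.031,0],"jaw":0.8},
    {"dr":[0,0,0],"delta_pos":[0.006,0.031,0],"jaw":0.8},
    {"dr":[0,0,0.0385],"delta_pos":[0,0,0],"jaw":0.8},
    {"dr":[0,0,0.0385],"delta_pos":[0,0,0],"jaw":0.8},
    {"dr":[0,0,0.0385],"delta_pos":[0,0,0],"jaw":0.8},
    {"dr":[0,0,0.0385],"delta_pos":[0,0,0],"jaw":0.8},
    {"dr":[0,0,0.0385],"delta_pos":[0,0,0],"jaw":0.8},
    {"dr":[0,0,0.0385],"delta_pos":[0,0,0],"jaw":0.8}
  ]
}}

```text
time_s: 20.75
eef_pos: [0.6016, -0.3248, 0.2223]
orientation: [[0.726, 0.687, -0.001], [0.687, -0.726, 0.0], [-0.001, -0.001, -1.0]]
ft_force: [0.8, 0.5, 0.2]
finger_gap: 0.899
grasp_force: 0.0
```

{"api": "servo_tool", "payload": {
  "rows": [
    {"dr":[0,0,0.0385],"delta_pos":[0,0,0],"jaw":0.8},
    {"dr":[0,0,0.0385],"delta_pos":[0,0,0],"jaw":0.8},
    {"dr":[0,0,0.0385],"delta_pos":[0,0,0],"jaw":0.8},
    {"dr":[0,0,0.0385],"delta_pos":[0,0,0],"jaw":0.8},
    {"dr":[0,0,0.0385],"delta_pos":[0,0,0],"jaw":0.8},
    {"dr":[0,0,0.0385],"delta_pos":[0,0,0],"jaw":0.8},
    {"dr":[0,0,0.0385],"delta_pos":[0,0,0],"jaw":0.8},
    {"dr":[0,0,0.0385],"delta_pos":[0,0,0],"jaw":0.8},
    {"dr":[0,0,0],"delta_pos":[0,0,0.03],"jaw":0.8},
    {"dr":[0,0,0],"delta_pos":[0,0,0.03],"jaw":0.8},
    {"dr":[0,0,0],"delta_pos":[0,0,0],"jaw":0.8}
  ]
}}

```text
time_s: 21.67
eef_pos: [0.6002, -0.3227, 0.1569]
orientation: [[0.979, -0.202, -0.006], [-0.202, -0.979, 0.004], [-0.007, -0.002, -1.0]]
ft_force: [0.1, 1.0, -0.8]
finger_gap: 0.897
grasp_force: 0.0
```

Run:
```python
from h import *
o=monitor.get_obs(); print(np.round(o["eef_pos"],4),np.round(o["orientation"],3).tolist(),np.round(o["joints"],2))
d=look("wrist"); find(d,"wrist","earbuds",.0265,.006); d=look("top"); find(d,"top","earbuds")
```

```text
[ 0.6002 -0.3227  0.1569] [[0.979, -0.202, -0.006], [-0.202, -0.979, 0.004], [-0.007, -0.002, -1.0]] [-0.34  0.81  1.27  1.51 -0.77  1.4  -0.8 ]
earbuds 0.77 1 ztop 0.0265 n 2684 [ 605.9 -329.6] [45.6 62.2] 78.7 med [ 0.6086 -0.3301  0.026 ]
earbuds none
```

{"api": "servo_tool", "payload": {
  "rows": [
    {"dr":[0,0,0],"delta_pos":[0.005,0.004,0.025],"jaw":0.8},
    {"dr":[0,0,0],"delta_pos":[0,0,0.03],"jaw":0.8},
    {"dr":[0,0,0],"delta_pos":[0,0,0.03],"jaw":0.8},
    {"dr":[0,0,0],"delta_pos":[0,0,0.025],"jaw":0.8},
    {"dr":[0,0,0],"delta_pos":[0,0,0.015],"jaw":0.8},
    {"dr":[0,0,0],"delta_pos":[0,0,0.009],"jaw":0.8},
    {"dr":[0,0,0],"delta_pos":[0,0,0],"jaw":-0.5},
    {"dr":[0,0,0],"delta_pos":[0,0,0],"jaw":-0.5},
    {"dr":[0,0,0],"delta_pos":[0,0,0],"jaw":-0.5},
    {"dr":[0,0,0],"delta_pos":[0,0,0],"jaw":-0.5},
    {"dr":[0,0,0],"delta_pos":[0,0,0],"jaw":-0.5}
  ],
  "grip_force": 20
}}

```text
time_s: 22.78
eef_pos: [0.6063, -0.3301, 0.03]
orientation: [[0.979, -0.202, 0.002], [-0.202, -0.979, -0.001], [0.002, 0.0, -1.0]]
ft_force: [-0.4, 0.1, -0.1]
finger_gap: 0.609
grasp_force: 0.0
```

{"api": "servo_tool", "payload": {
  "rows": [
    {"dr":[0,0,0],"delta_pos":[0,0,0],"jaw":-0.5},
    {"dr":[0,0,0],"delta_pos":[0,0,0],"jaw":-0.5},
    {"dr":[0,0,0],"delta_pos":[0,0,0],"jaw":-0.5},
    {"dr":[0,0,0],"delta_pos":[0,0,0],"jaw":-0.5}
  ]
}}

```text
time_s: 23.12
eef_pos: [0.6062, -0.33, 0.0298]
orientation: [[0.979, -0.202, 0.001], [-0.202, -0.979, -0.0], [0.001, 0.0, -1.0]]
ft_force: [-0.8, 0.7, 6.4]
finger_gap: 0.578
grasp_force: 20.0
```

{"api": "servo_tool", "payload": {
  "rows": [
    {"dr":[0,0,0],"delta_pos":[0,0,-0.02],"jaw":-0.5},
    {"dr":[0,0,0],"delta_pos":[0,0,-0.034],"jaw":-0.5},
    {"dr":[0,0,0],"delta_pos":[0,0,-0.034],"jaw":-0.5},
    {"dr":[0,0,0],"delta_pos":[0,0,-0.034],"jaw":-0.5},
    {"dr":[0,0,0],"delta_pos":[0,0,-0.034],"jaw":-0.5},
    {"dr":[0,0,0],"delta_pos":[0,0,-0.014],"jaw":-0.5},
    {"dr":[0,0,-0.0387],"delta_pos":[0,0,0],"jaw":-0.5},
    {"dr":[0,0,-0.0387],"delta_pos":[0,0,0],"jaw":-0.5},
    {"dr":[0,0,-0.0387],"delta_pos":[0,0,0],"jaw":-0.5},
    {"dr":[0,0,-0.0387],"delta_pos":[0,0,0],"jaw":-0.5},
    {"dr":[0,0,-0.0387],"delta_pos":[0,0,0],"jaw":-0.5},
    {"dr":[0,0,-0.0387],"delta_pos":[0,0,0],"jaw":-0.5}
  ]
}}

```text
time_s: 24.12
eef_pos: [0.6056, -0.3296, 0.1983]
orientation: [[0.862, 0.507, -0.0], [0.507, -0.862, 0.0], [-0.0, -0.001, -1.0]]
ft_force: [-0.2, 0.4, -0.5]
finger_gap: 0.574
grasp_force: 20.0
```

{"api": "servo_tool", "payload": {
  "rows": [
    {"dr":[0,0,-0.0387],"delta_pos":[0,0,0],"jaw":-0.5},
    {"dr":[0,0,-0.0387],"delta_pos":[0,0,0],"jaw":-0.5},
    {"dr":[0,0,-0.0387],"delta_pos":[0,0,0],"jaw":-0.5},
    {"dr":[0,0,-0.0387],"delta_pos":[0,0,0],"jaw":-0.5},
    {"dr":[0,0,-0.0387],"delta_pos":[0,0,0],"jaw":-0.5},
    {"dr":[0,0,-0.0387],"delta_pos":[0,0,0],"jaw":-0.5},
    {"dr":[0,0,-0.0387],"delta_pos":[0,0,0],"jaw":-0.5},
    {"dr":[0,0,-0.0387],"delta_pos":[0,0,0],"jaw":-0.5},
    {"dr":[0,0,0],"delta_pos":[0,0,0],"jaw":-0.5}
  ]
}}

```text
time_s: 24.87
eef_pos: [0.6055, -0.3297, 0.1985]
orientation: [[0.067, 0.998, -0.0], [0.998, -0.067, 0.001], [0.001, -0.0, -1.0]]
ft_force: [0.1, -0.2, -0.6]
finger_gap: 0.568
grasp_force: 20.0
```

{"api": "servo_tool", "payload": {
  "rows": [
    {"dr":[0,0,0],"delta_pos":[0.033,-0.004,0],"jaw":-0.5},
    {"dr":[0,0,0],"delta_pos":[0.033,-0.004,0],"jaw":-0.5},
    {"dr":[0,0,0],"delta_pos":[0.033,-0.004,0],"jaw":-0.5},
    {"dr":[0,0,0],"delta_pos":[0.033,-0.004,0],"jaw":-0.5},
    {"dr":[0,0,0],"delta_pos":[0.033,-0.004,0],"jaw":-0.5},
    {"dr":[0,0,0],"delta_pos":[0.033,-0.004,0],"jaw":-0.5},
    {"dr":[0,0,0],"delta_pos":[0.033,-0.004,0],"jaw":-0.5},
    {"dr":[0,0,0],"delta_pos":[0.033,-0.004,0],"jaw":-0.5},
    {"dr":[0,0,0],"delta_pos":[0.033,-0.004,0],"jaw":-0.5},
    {"dr":[0,0,0],"delta_pos":[0.033,-0.004,0],"jaw":-0.5},
    {"dr":[0,0,0],"delta_pos":[0,0,0],"jaw":-0.5},
    {"dr":[0,0,0],"delta_pos":[0,0,0],"jaw":-0.5}
  ]
}}

```text
time_s: 25.87
eef_pos: [0.5896, 0.0051, 0.1983]
orientation: [[0.072, 0.997, -0.001], [0.997, -0.072, 0.001], [0.001, -0.001, -1.0]]
ft_force: [0.1, -1.1, -0.8]
finger_gap: 0.573
grasp_force: 20.0
```

{"api": "servo_tool", "payload": {
  "rows": [
    {"dr":[0,0,0],"delta_pos":[-0.004,0.0017,0.03],"jaw":-0.5},
    {"dr":[0,0,0],"delta_pos":[0,0,0.034],"jaw":-0.5},
    {"dr":[0,0,0],"delta_pos":[0,0,0.034],"jaw":-0.5},
    {"dr":[0,0,0],"delta_pos":[0,0,0.03],"jaw":-0.5},
    {"dr":[0,0,0],"delta_pos":[0,0,0.02],"jaw":-0.5},
    {"dr":[0,0,0],"delta_pos":[0,0,0.01],"jaw":-0.5},
    {"dr":[0,0,0],"delta_pos":[0,0,0],"jaw":-0.5},
    {"dr":[0,0,0],"delta_pos":[0,0,0],"jaw":0.38},
    {"dr":[0,0,0],"delta_pos":[0,0,0],"jaw":0.38},
    {"dr":[0,0,0],"delta_pos":[0,0,0],"jaw":0.38},
    {"dr":[0,0,0],"delta_pos":[0,0,0],"jaw":0.38}
  ]
}}

```text
time_s: 26.78
eef_pos: [0.5921, -0.0018, 0.0421]
orientation: [[0.072, 0.997, 0.002], [0.997, -0.072, 0.001], [0.001, 0.002, -1.0]]
ft_force: [0.3, -0.1, -0.5]
finger_gap: 0.685
grasp_force: 0.0
```

{"api": "servo_tool", "payload": {
  "rows": [
    {"dr":[0,0,0],"delta_pos":[0,0,-0.02],"jaw":0.38},
    {"dr":[0,0,0],"delta_pos":[0,0,-0.034],"jaw":0.38},
    {"dr":[0,0,0],"delta_pos":[0,0,-0.034],"jaw":0.38},
    {"dr":[0,0,0],"delta_pos":[0,0,-0.034],"jaw":0.5},
    {"dr":[0,0,0],"delta_pos":[0,0,-0.034],"jaw":0.5},
    {"dr":[0,0,0],"delta_pos":[0,0,0],"jaw":0.5}
  ]
}}

```text
time_s: 27.28
eef_pos: [0.5943, -0.0026, 0.2039]
orientation: [[0.073, 0.997, 0.009], [0.997, -0.073, 0.002], [0.003, 0.009, -1.0]]
ft_force: [0.6, -0.3, 0.1]
finger_gap: 0.746
grasp_force: 0.0
```

Run:
```python
from h import *
o=monitor.get_obs(); print(np.round(o["eef_pos"],4),np.round(o["orientation"],3).tolist(),np.round(o["joints"],2))
d=look("top")
for n in "cuffs tin compact".split(): find(d,"top",n)
d=look("scene"); find(d,"scene","earbuds",.034,.01)
d=look("wrist");find(d,"wrist","earbuds",.034,.01)
```

```text
[ 0.5943 -0.0026  0.2039] [[0.073, 0.997, 0.009], [0.997, -0.073, 0.002], [0.003, 0.009, -1.0]] [-0.86  0.34  0.99  1.7  -0.3   1.25  0.12]
cuffs 0.85 2 ztop 0.0372 n 325 [449.9 272.7] [71.8 45.1] 1.7 med [0.4484 0.2726 0.0342]
tin 0.85 1 ztop 0.0212 n 319 [486.8 404.6] [47.1 73.6] 82.6 med [0.486  0.4037 0.0179]
compact none
earbuds none
earbuds 0.86 1 ztop 0.034 n 2297 [591.4  -6.1] [66.8 48.5] 85.2 med [ 0.5919 -0.0021  0.0319]
```

{"api": "servo_tool", "payload": {
  "rows": [
    {"dr":[0,0,0],"delta_pos":[0,0,-0.03],"jaw":0.7},
    {"dr":[0,0,0],"delta_pos":[0,0,-0.03],"jaw":0.7},
    {"dr":[0,0,0],"delta_pos":[0,0,-0.03],"jaw":0.7},
    {"dr":[0,0,0],"delta_pos":[0,0,-0.03],"jaw":0.7},
    {"dr":[0,0,0],"delta_pos":[0.0264,-0.0164,0],"jaw":0.7},
    {"dr":[0,0,0],"delta_pos":[0.0264,-0.0164,0],"jaw":0.7},
    {"dr":[0,0,0],"delta_pos":[0.0264,-0.0164,0],"jaw":0.7},
    {"dr":[0,0,0],"delta_pos":[0.0264,-0.0164,0],"jaw":0.7},
    {"dr":[0,0,0],"delta_pos":[0.0264,-0.0164,0],"jaw":0.7},
    {"dr":[0,0,0],"delta_pos":[0.0264,-0.0164,0],"jaw":0.7},
    {"dr":[0,0,0],"delta_pos":[0.0264,-0.0164,0],"jaw":0.7},
    {"dr":[0,0,0],"delta_pos":[0.0264,-0.0164,0],"jaw":0.7}
  ]
}}

```text
time_s: 28.68
eef_pos: [0.4745, 0.2194, 0.3164]
orientation: [[0.072, 0.997, -0.0], [0.997, -0.072, -0.0], [-0.0, -0.0, -1.0]]
ft_force: [0.7, 0.1, 0.0]
finger_gap: 0.849
grasp_force: 0.0
```

{"api": "servo_tool", "payload": {
  "rows": [
    {"dr":[0,0,0],"delta_pos":[0.0264,-0.0164,0],"jaw":0.7},
    {"dr":[0,0,0],"delta_pos":[0.0264,-0.0164,0],"jaw":0.7},
    {"dr":[0,0,-0.0381],"delta_pos":[0,0,0],"jaw":0.7},
    {"dr":[0,0,-0.0381],"delta_pos":[0,0,0],"jaw":0.7},
    {"dr":[0,0,-0.0381],"delta_pos":[0,0,0],"jaw":0.7},
    {"dr":[0,0,-0.0381],"delta_pos":[0,0,0],"jaw":0.7},
    {"dr":[0,0,-0.0381],"delta_pos":[0,0,0],"jaw":0.7},
    {"dr":[0,0,-0.0381],"delta_pos":[0,0,0],"jaw":0.7},
    {"dr":[0,0,-0.0381],"delta_pos":[0,0,0],"jaw":0.7},
    {"dr":[0,0,-0.0381],"delta_pos":[0,0,0],"jaw":0.7},
    {"dr":[0,0,-0.0381],"delta_pos":[0,0,0],"jaw":0.7},
    {"dr":[0,0,-0.0381],"delta_pos":[0,0,0],"jaw":0.7}
  ]
}}

```text
time_s: 29.68
eef_pos: [0.4466, 0.2731, 0.3161]
orientation: [[-0.904, 0.426, -0.001], [0.426, 0.904, -0.001], [0.0, -0.001, -1.0]]
ft_force: [-0.4, -0.4, 0.2]
finger_gap: 0.845
grasp_force: 0.0
```

{"api": "servo_tool", "payload": {
  "rows": [
    {"dr":[0,0,-0.0381],"delta_pos":[0,0,0],"jaw":0.7},
    {"dr":[0,0,-0.0381],"delta_pos":[0,0,0],"jaw":0.7},
    {"dr":[0,0,-0.0381],"delta_pos":[0,0,0],"jaw":0.7},
    {"dr":[0,0,-0.0381],"delta_pos":[0,0,0],"jaw":0.7},
    {"dr":[0,0,0],"delta_pos":[0,0,0.03],"jaw":0.7},
    {"dr":[0,0,0],"delta_pos":[0,0,0.03],"jaw":0.7},
    {"dr":[0,0,0],"delta_pos":[0,0,0.03],"jaw":0.7},
    {"dr":[0,0,0],"delta_pos":[0,0,0.03],"jaw":0.7},
    {"dr":[0,0,0],"delta_pos":[0,0,0],"jaw":0.7}
  ]
}}

```text
time_s: 30.43
eef_pos: [0.4439, 0.2714, 0.1914]
orientation: [[-0.999, -0.032, -0.006], [-0.032, 0.999, -0.006], [0.006, -0.006, -1.0]]
ft_force: [-1.6, 0.3, -0.1]
finger_gap: 0.849
grasp_force: 0.0
```

Run:
```python
from h import *
o=monitor.get_obs(); print(np.round(o["eef_pos"],4),np.round(o["orientation"],3).tolist(),np.round(o["joints"],2))
d=look("wrist"); find(d,"wrist","cuffs",.034,.006)
d=look("top"); P,_,_=pts(d)
Q=P[(P[:,2]>.1)&(P[:,2]<.3)&(P[:,0]>.56)&(P[:,0]<.63)&(P[:,1]>.08)&(P[:,1]<.25)]
for a in np.arange(.1,.28,.03): k=Q[abs(Q[:,2]-a)<.015]; print(a,len(k),np.median(k[:,1]) if len(k) else "")
```

```text
[0.4439 0.2714 0.1914] [[-0.999, -0.032, -0.006], [-0.032, 0.999, -0.006], [0.006, -0.006, -1.0]] [-1.37  0.12  0.8   1.87 -0.09  1.2   1.06]
cuffs 0.79 1 ztop 0.034 n 2716 [449.1 271. ] [72.3 45. ] 2.9 med [0.4469 0.2712 0.033 ]
0.1 31 0.14250445002620954
0.13 50 0.14368643413398952
0.16 58 0.14517218030718654
0.19 67 0.14672591773759286
0.22 66 0.1488436265831269
0.25 143 0.15223299436336774
0.28 0
```

{"api": "servo_tool", "payload": {
  "rows": [
    {"dr":[0,0,0],"delta_pos":[-0.005,0,0.03],"jaw":0.7},
    {"dr":[0,0,0],"delta_pos":[0,0,0.034],"jaw":0.7},
    {"dr":[0,0,0],"delta_pos":[0,0,0.034],"jaw":0.7},
    {"dr":[0,0,0],"delta_pos":[0,0,0.034],"jaw":0.7},
    {"dr":[0,0,0],"delta_pos":[0,0,0.02],"jaw":0.7},
    {"dr":[0,0,0],"delta_pos":[0,0,0.014],"jaw":0.7},
    {"dr":[0,0,0],"delta_pos":[0,0,0],"jaw":-0.5},
    {"dr":[0,0,0],"delta_pos":[0,0,0],"jaw":-0.5},
    {"dr":[0,0,0],"delta_pos":[0,0,0],"jaw":-0.5},
    {"dr":[0,0,0],"delta_pos":[0,0,0],"jaw":-0.5},
    {"dr":[0,0,0],"delta_pos":[0,0,0],"jaw":-0.5},
    {"dr":[0,0,0],"delta_pos":[0,0,0],"jaw":-0.5}
  ]
}}

```text
time_s: 31.58
eef_pos: [0.4523, 0.2741, 0.032]
orientation: [[-0.999, -0.033, 0.001], [-0.033, 0.999, 0.002], [-0.001, 0.001, -1.0]]
ft_force: [0.5, -1.8, 8.6]
finger_gap: 0.525
grasp_force: 20.0
```

{"api": "servo_tool", "payload": {
  "rows": [
    {"dr":[0,0,0],"delta_pos":[0,0,0],"jaw":-0.5},
    {"dr":[0,0,0],"delta_pos":[0,0,0],"jaw":-0.5},
    {"dr":[0,0,0],"delta_pos":[0,0,0],"jaw":-0.5},
    {"dr":[0,0,0],"delta_pos":[0,0,-0.02],"jaw":-0.5},
    {"dr":[0,0,0],"delta_pos":[0,0,-0.03],"jaw":-0.5}
  ]
}}

```text
time_s: 32.0
eef_pos: [0.4501, 0.2725, 0.0797]
orientation: [[-0.999, -0.033, -0.003], [-0.033, 0.999, -0.003], [0.003, -0.003, -1.0]]
ft_force: [-0.2, 1.1, -1.1]
finger_gap: 0.527
grasp_force: 20.0
```

{"api": "servo_tool", "payload": {
  "rows": [
    {"dr":[0,0,0],"delta_pos":[0,0,-0.032],"jaw":-0.5},
    {"dr":[0,0,0],"delta_pos":[0,0,-0.032],"jaw":-0.5},
    {"dr":[0,0,0],"delta_pos":[0,0,-0.032],"jaw":-0.5},
    {"dr":[0,0,0],"delta_pos":[0,0,-0.032],"jaw":-0.5},
    {"dr":[0,0,0],"delta_pos":[0,0,-0.032],"jaw":-0.5},
    {"dr":[0,0,0],"delta_pos":[0,0,-0.032],"jaw":-0.5},
    {"dr":[0,0,0],"delta_pos":[0,0,-0.032],"jaw":-0.5},
    {"dr":[0,0,0],"delta_pos":[0,0,-0.032],"jaw":-0.5},
    {"dr":[0,0,0.0381],"delta_pos":[0,0,0],"jaw":-0.5},
    {"dr":[0,0,0.0381],"delta_pos":[0,0,0],"jaw":-0.5},
    {"dr":[0,0,0.0381],"delta_pos":[0,0,0],"jaw":-0.5},
    {"dr":[0,0,0.0381],"delta_pos":[0,0,0],"jaw":-0.5}
  ]
}}

```text
time_s: 33.0
eef_pos: [0.4516, 0.2733, 0.3372]
orientation: [[-0.899, 0.437, 0.0], [0.437, 0.899, 0.001], [0.0, 0.001, -1.0]]
ft_force: [0.1, -0.2, -1.3]
finger_gap: 0.53
grasp_force: 20.0
```

{"api": "servo_tool", "payload": {
  "rows": [
    {"dr":[0,0,0.0381],"delta_pos":[0,0,0],"jaw":-0.5},
    {"dr":[0,0,0.0381],"delta_pos":[0,0,0],"jaw":-0.5},
    {"dr":[0,0,0.0381],"delta_pos":[0,0,0],"jaw":-0.5},
    {"dr":[0,0,0.0381],"delta_pos":[0,0,0],"jaw":-0.5},
    {"dr":[0,0,0.0381],"delta_pos":[0,0,0],"jaw":-0.5},
    {"dr":[0,0,0.0381],"delta_pos":[0,0,0],"jaw":-0.5},
    {"dr":[0,0,0.0381],"delta_pos":[0,0,0],"jaw":-0.5},
    {"dr":[0,0,0.0381],"delta_pos":[0,0,0],"jaw":-0.5},
    {"dr":[0,0,0.0381],"delta_pos":[0,0,0],"jaw":-0.5},
    {"dr":[0,0,0.0381],"delta_pos":[0,0,0],"jaw":-0.5},
    {"dr":[0,0,0],"delta_pos":[0,0,0],"jaw":-0.5}
  ]
}}

```text
time_s: 33.92
eef_pos: [0.4516, 0.2732, 0.337]
orientation: [[0.078, 0.997, -0.0], [0.997, -0.078, 0.0], [0.0, -0.0, -1.0]]
ft_force: [0.4, -0.3, -1.1]
finger_gap: 0.526
grasp_force: 20.0
```

{"api": "servo_tool", "payload": {
  "rows": [
    {"dr":[0,0,0],"delta_pos":[-0.025,0.0226,0],"jaw":-0.5},
    {"dr":[0,0,0],"delta_pos":[-0.025,0.0226,0],"jaw":-0.5},
    {"dr":[0,0,0],"delta_pos":[-0.025,0.0226,0],"jaw":-0.5},
    {"dr":[0,0,0],"delta_pos":[-0.025,0.0226,0],"jaw":-0.5},
    {"dr":[0,0,0],"delta_pos":[-0.025,0.0226,0],"jaw":-0.5},
    {"dr":[0,0,0],"delta_pos":[-0.025,0.0226,0],"jaw":-0.5},
    {"dr":[0,0,0],"delta_pos":[-0.025,0.0226,0],"jaw":-0.5},
    {"dr":[0,0,0],"delta_pos":[0,0,0],"jaw":-0.5},
    {"dr":[0,0,0],"delta_pos":[0,0,0],"jaw":-0.5}
  ]
}}

```text
time_s: 34.67
eef_pos: [0.5975, 0.0844, 0.3367]
orientation: [[0.074, 0.997, -0.0], [0.997, -0.074, -0.002], [-0.002, 0.0, -1.0]]
ft_force: [-1.0, 0.3, 0.0]
finger_gap: 0.526
grasp_force: 20.0
```

{"api": "servo_tool", "payload": {
  "rows": [
    {"dr":[0,0,0],"delta_pos":[0.002,-0.0024,0.034],"jaw":-0.5},
    {"dr":[0,0,0],"delta_pos":[0,0,0.034],"jaw":-0.5},
    {"dr":[0,0,0],"delta_pos":[0,0,0.034],"jaw":-0.5},
    {"dr":[0,0,0],"delta_pos":[0,0,0.034],"jaw":-0.5},
    {"dr":[0,0,0],"delta_pos":[0,0,0.034],"jaw":-0.5},
    {"dr":[0,0,0],"delta_pos":[0,0,0.034],"jaw":-0.5},
    {"dr":[0,0,0],"delta_pos":[0,0,0.034],"jaw":-0.5},
    {"dr":[0,0,0],"delta_pos":[0,0,0],"jaw":-0.5}
  ]
}}

```text
time_s: 35.33
eef_pos: [0.5908, 0.0911, 0.0934]
orientation: [[0.067, 0.998, -0.007], [0.998, -0.067, -0.002], [-0.002, -0.007, -1.0]]
ft_force: [-1.4, 0.4, -1.4]
finger_gap: 0.528
grasp_force: 20.0
```

{"api": "servo_tool", "payload": {
  "rows": [
    {"dr":[0,0,0],"delta_pos":[0,0,0],"jaw":-0.5},
    {"dr":[0,0,0],"delta_pos":[0,0,0.02],"jaw":-0.5},
    {"dr":[0,0,0],"delta_pos":[0,0,0],"jaw":-0.5},
    {"dr":[0,0,0],"delta_pos":[0,0,0],"jaw":-0.5}
  ]
}}

```text
time_s: 35.67
eef_pos: [0.5952, 0.0904, 0.0808]
orientation: [[0.071, 0.997, 0.001], [0.997, -0.071, 0.001], [0.001, 0.001, -1.0]]
ft_force: [-0.0, 0.1, -0.3]
finger_gap: 0.522
grasp_force: 20.0
```

{"api": "servo_tool", "payload": {
  "rows": [
    {"dr":[0,0,0],"delta_pos":[-0.004,0,0.014],"jaw":-0.5},
    {"dr":[0,0,0],"delta_pos":[0,0,0.014],"jaw":-0.5},
    {"dr":[0,0,0],"delta_pos":[0,0,0.011],"jaw":-0.5},
    {"dr":[0,0,0],"delta_pos":[0,0,0],"jaw":-0.5},
    {"dr":[0,0,0],"delta_pos":[0,0,0],"jaw":0.33},
    {"dr":[0,0,0],"delta_pos":[0,0,0],"jaw":0.33},
    {"dr":[0,0,0],"delta_pos":[0,0,0],"jaw":0.33},
    {"dr":[0,0,0],"delta_pos":[0,0,0],"jaw":0.33},
    {"dr":[0,0,0],"delta_pos":[0,0,-0.02],"jaw":0.33},
    {"dr":[0,0,0],"delta_pos":[0,0,-0.03],"jaw":0.33},
    {"dr":[0,0,0],"delta_pos":[0,0,-0.034],"jaw":0.33}
  ]
}}

```text
time_s: 36.58
eef_pos: [0.593, 0.0854, 0.1235]
orientation: [[0.073, 0.997, -0.003], [0.997, -0.073, -0.001], [-0.002, -0.003, -1.0]]
ft_force: [0.6, 0.4, 1.0]
finger_gap: 0.665
grasp_force: 0.0
```

{"api": "servo_tool", "payload": {
  "rows": [
    {"dr":[0,0,0],"delta_pos":[0,0,-0.034],"jaw":0.7},
    {"dr":[0,0,0],"delta_pos":[0,0,-0.034],"jaw":0.7},
    {"dr":[0,0,0],"delta_pos":[0,0,-0.034],"jaw":0.7},
    {"dr":[0,0,0],"delta_pos":[0,0,-0.034],"jaw":0.7},
    {"dr":[0,0,0],"delta_pos":[0,0,-0.034],"jaw":0.7},
    {"dr":[0,0,0],"delta_pos":[0,0,-0.03],"jaw":0.7},
    {"dr":[0,0,0],"delta_pos":[0,0,0],"jaw":0.7},
    {"dr":[0,0,0],"delta_pos":[0,0,0],"jaw":0.7}
  ]
}}

```text
time_s: 37.25
eef_pos: [0.5949, 0.0855, 0.3252]
orientation: [[0.072, 0.997, 0.003], [0.997, -0.072, 0.001], [0.001, 0.002, -1.0]]
ft_force: [1.0, 0.4, 0.3]
finger_gap: 0.85
grasp_force: 0.0
```

Run:
```python
from h import *
o=monitor.get_obs(); print(np.round(o["eef_pos"],4),np.round(o["orientation"],3).tolist(),np.round(o["joints"],2))
d=look("top")
for n in "tin compact cuffs earbuds".split(): find(d,"top",n)
d=look("scene"); cv2.imwrite("pics/s8.png",cv2.resize(d["img"][80:270,180:460,::-1],None,fx=2.5,fy=2.5))
for n in "tin compact".split(): find(d,"scene",n)
```

```text
[0.5949 0.0855 0.3252] [[0.072, 0.997, 0.003], [0.997, -0.072, 0.001], [0.001, 0.002, -1.0]] [-1.02  0.3   1.03  1.49 -0.25  1.49 -0.07]
tin 0.6 1 ztop 0.0211 n 315 [484.3 404.7] [45.6 73.5] 82.7 med [0.4857 0.4044 0.0181]
compact 0.4 1 ztop 0.0314 n 2209 [779.6   9.8] [141.7 195.1] 5.4 med [7.832e-01 3.000e-04 2.830e-02]
cuffs 0.72 2 ztop 0.1332 n 93 [ 593.9 -138. ] [53.6 15.1] 72.7 med [ 0.594  -0.1388  0.1332]
earbuds 0.55 1 ztop 0.0362 n 250 [590.5  -3.5] [61.6 46. ] 84.1 med [ 0.5907 -0.0017  0.0332]
tin 0.46 1 ztop 0.0203 n 159 [488.8 404.5] [50.6 78.7] 85.3 med [0.4949 0.4027 0.0178]
compact 0.73 1 ztop 0.0225 n 154 [627.8 302.3] [55.3 59.6] 56.4 med [0.6281 0.3029 0.02  ]
```

View pics/s8.png

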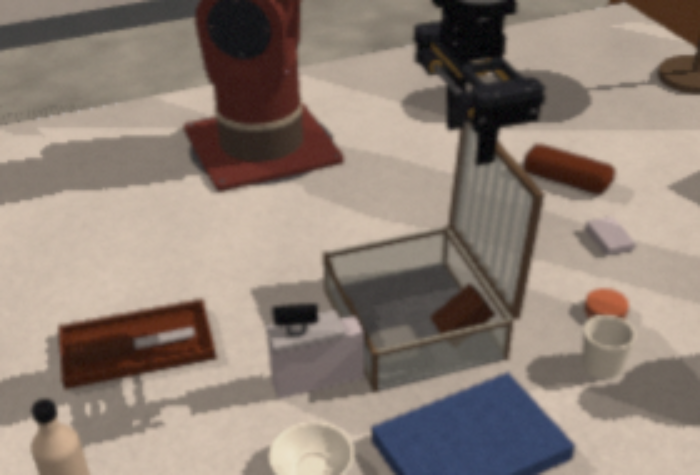

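The compact has been knocked to about (628,302) mm, next to the candle cup. Cuffs and earbuds are in the box, and the opener is in the tray. Next is the tin.

{"api": "servo_tool", "payload": {
  "rows": [
    {"dr":[0,0,0],"delta_pos":[0.031,-0.0132,0],"jaw":0.7},
    {"dr":[0,0,0],"delta_pos":[0.031,-0.0132,0],"jaw":0.7},
    {"dr":[0,0,0],"delta_pos":[0.031,-0.0132,0],"jaw":0.7},
    {"dr":[0,0,0],"delta_pos":[0.031,-0.0132,0],"jaw":0.7},
    {"dr":[0,0,0],"delta_pos":[0.031,-0.0132,0],"jaw":0.7},
    {"dr":[0,0,0],"delta_pos":[0.031,-0.0132,0],"jaw":0.7},
    {"dr":[0,0,0],"delta_pos":[0.031,-0.0132,0],"jaw":0.7},
    {"dr":[0,0,0],"delta_pos":[0.031,-0.0132,0],"jaw":0.7},
    {"dr":[0,0,0],"delta_pos":[0.031,-0.0132,0],"jaw":0.7},
    {"dr":[0,0,0],"delta_pos":[0.031,-0.0132,0],"jaw":0.7},
    {"dr":[0,0,-0.0371],"delta_pos":[0,0,0],"jaw":0.7},
    {"dr":[0,0,-0.0371],"delta_pos":[0,0,0],"jaw":0.7}
  ]
}}

```text
time_s: 38.65
eef_pos: [0.4832, 0.4074, 0.3225]
orientation: [[-0.169, 0.986, -0.001], [0.986, 0.169, -0.002], [-0.002, -0.001, -1.0]]
ft_force: [0.9, -0.6, -0.0]
finger_gap: 0.849
grasp_force: 0.0
```

{"api": "servo_tool", "payload": {
  "rows": [
    {"dr":[0,0,-0.0371],"delta_pos":[0,0,0],"jaw":0.7},
    {"dr":[0,0,-0.0371],"delta_pos":[0,0,0],"jaw":0.7},
    {"dr":[0,0,-0.0371],"delta_pos":[0,0,0],"jaw":0.7},
    {"dr":[0,0,-0.0371],"delta_pos":[0,0,0],"jaw":0.7},
    {"dr":[0,0,-0.0371],"delta_pos":[0,0,0],"jaw":0.7},
    {"dr":[0,0,-0.0371],"delta_pos":[0,0,0],"jaw":0.7},
    {"dr":[0,0,-0.0371],"delta_pos":[0,0,0],"jaw":0.7},
    {"dr":[0,0,-0.0371],"delta_pos":[0,0,0],"jaw":0.7},
    {"dr":[0,0,-0.0371],"delta_pos":[0,0,0],"jaw":0.7},
    {"dr":[0,0,-0.0371],"delta_pos":[0,0,0],"jaw":0.7},
    {"dr":[0,0,-0.0371],"delta_pos":[0,0,0],"jaw":0.7}
  ]
}}

```text
time_s: 39.57
eef_pos: [0.485, 0.4043, 0.3233]
orientation: [[-0.993, 0.122, -0.0], [0.122, 0.993, -0.001], [0.0, -0.001, -1.0]]
ft_force: [0.4, 0.2, 0.0]
finger_gap: 0.848
grasp_force: 0.0
```

{"api": "servo_tool", "payload": {
  "rows": [
    {"dr":[0,0,0],"delta_pos":[0,0,0.03],"jaw":0.7},
    {"dr":[0,0,0],"delta_pos":[0,0,0.03],"jaw":0.7},
    {"dr":[0,0,0],"delta_pos":[0,0,0.03],"jaw":0.7},
    {"dr":[0,0,0],"delta_pos":[0,0,0.03],"jaw":0.7},
    {"dr":[0,0,0],"delta_pos":[0,0,0.03],"jaw":0.7},
    {"dr":[0,0,0],"delta_pos":[0,0,0],"jaw":0.7},
    {"dr":[0,0,0],"delta_pos":[0,0,0],"jaw":0.7}
  ]
}}

```text
time_s: 40.15
eef_pos: [0.4844, 0.4038, 0.1728]
orientation: [[-0.992, 0.128, -0.002], [0.128, 0.992, -0.003], [0.002, -0.003, -1.0]]
ft_force: [1.2, -0.2, 1.7]
finger_gap: 0.85
grasp_force: 0.0
```

Run:
```python
from h import *
o=monitor.get_obs(); print(np.round(o["eef_pos"],4),np.round(o["orientation"],3).tolist(),np.round(o["joints"],2))
d=look("wrist"); find(d,"wrist","tin",.018,.005)
d=look("top"); find(d,"top","compact"); P,_,_=pts(d)
Q=P[(P[:,2]>.045)&(P[:,2]<.065)&(P[:,0]>.62)&(P[:,0]<.8)&(P[:,1]>.15)&(P[:,1]<.35)]; print("candle",rect(Q))
```

```text
[0.4844 0.4038 0.1728] [[-0.992, 0.128, -0.002], [0.128, 0.992, -0.003], [0.002, -0.003, -1.0]] [-1.25  0.38  0.62  1.62 -0.23  1.22  0.86]
tin 0.89 1 ztop 0.018 n 2993 [485.2 403.6] [47.1 76.3] 83.9 med [0.4837 0.4041 0.0169]
compact 0.82 2 ztop 0.0236 n 266 [627.6 305.6] [59.1 56.5] 46.6 med [0.6275 0.306  0.0197]
candle (array([717.8, 242.1]), array([63.5, 64.1]), 2.7)
```

{"api": "servo_tool", "payload": {
  "rows": [
    {"dr":[0,0,0],"delta_pos":[0,0,0.03],"jaw":0.7},
    {"dr":[0,0,0],"delta_pos":[0,0,0.03],"jaw":0.7},
    {"dr":[0,0,0],"delta_pos":[0,0,0.03],"jaw":0.7},
    {"dr":[0,0,0],"delta_pos":[0,0,0.03],"jaw":0.7},
    {"dr":[0,0,0],"delta_pos":[0,0,0.02],"jaw":0.7},
    {"dr":[0,0,0],"delta_pos":[0,0,0.01],"jaw":0.7},
    {"dr":[0,0,0],"delta_pos":[0,0,0],"jaw":0.7},
    {"dr":[0,0,0],"delta_pos":[0,0,0],"jaw":0.7}
  ]
}}

```text
time_s: 41.02
eef_pos: [0.4858, 0.405, 0.0251]
orientation: [[-0.992, 0.128, 0.001], [0.128, 0.992, 0.001], [-0.001, 0.001, -1.0]]
ft_force: [-0.9, 1.0, 0.5]
finger_gap: 0.851
grasp_force: 0.0
```

{"api": "servo_tool", "payload": {
  "rows": [
    {"dr":[0,0,0],"delta_pos":[0,0,0.004],"jaw":0.7},
    {"dr":[0,0,0],"delta_pos":[0,0,0],"jaw":-0.5},
    {"dr":[0,0,0],"delta_pos":[0,0,0],"jaw":-0.5},
    {"dr":[0,0,0],"delta_pos":[0,0,0],"jaw":-0.5},
    {"dr":[0,0,0],"delta_pos":[0,0,0],"jaw":-0.5},
    {"dr":[0,0,0],"delta_pos":[0,0,0],"jaw":-0.5},
    {"dr":[0,0,0],"delta_pos":[0,0,0],"jaw":-0.5},
    {"dr":[0,0,0],"delta_pos":[0,0,0],"jaw":-0.5},
    {"dr":[0,0,0],"delta_pos":[0,0,0],"jaw":-0.5},
    {"dr":[0,0,0],"delta_pos":[0,0,0],"jaw":-0.5}
  ]
}}

```text
time_s: 41.85
eef_pos: [0.4851, 0.4046, 0.0201]
orientation: [[-0.992, 0.128, 0.0], [0.128, 0.992, 0.0], [-0.0, 0.0, -1.0]]
ft_force: [-2.0, -1.1, 6.2]
finger_gap: 0.551
grasp_force: 19.9
```

{"api": "servo_tool", "payload": {
  "rows": [
    {"dr":[0,0,0],"delta_pos":[0,0,-0.02],"jaw":-0.5},
    {"dr":[0,0,0],"delta_pos":[0,0,-0.032],"jaw":-0.5},
    {"dr":[0,0,0],"delta_pos":[0,0,-0.032],"jaw":-0.5},
    {"dr":[0,0,0],"delta_pos":[0,0,-0.032],"jaw":-0.5},
    {"dr":[0,0,0],"delta_pos":[0,0,-0.032],"jaw":-0.5},
    {"dr":[0,0,0],"delta_pos":[0,0,-0.032],"jaw":-0.5},
    {"dr":[0,0,0],"delta_pos":[0,0,-0.032],"jaw":-0.5},
    {"dr":[0,0,0],"delta_pos":[0,0,-0.032],"jaw":-0.5},
    {"dr":[0,0,0],"delta_pos":[0,0,-0.032],"jaw":-0.5},
    {"dr":[0,0,0],"delta_pos":[0,0,-0.032],"jaw":-0.5},
    {"dr":[0,0,0],"delta_pos":[0,0,0],"jaw":-0.5}
  ]
}}

```text
time_s: 42.77
eef_pos: [0.4868, 0.4052, 0.3342]
orientation: [[-0.992, 0.128, 0.006], [0.128, 0.992, 0.006], [-0.005, 0.007, -1.0]]
ft_force: [1.5, -0.4, -0.5]
finger_gap: 0.55
grasp_force: 19.9
```

{"api": "servo_tool", "payload": {
  "rows": [
    {"dr":[0,0,0.0371],"delta_pos":[0,0,0],"jaw":-0.5},
    {"dr":[0,0,0.0371],"delta_pos":[0,0,0],"jaw":-0.5},
    {"dr":[0,0,0.0371],"delta_pos":[0,0,0],"jaw":-0.5},
    {"dr":[0,0,0.0371],"delta_pos":[0,0,0],"jaw":-0.5},
    {"dr":[0,0,0.0371],"delta_pos":[0,0,0],"jaw":-0.5},
    {"dr":[0,0,0.0371],"delta_pos":[0,0,0],"jaw":-0.5},
    {"dr":[0,0,0.0371],"delta_pos":[0,0,0],"jaw":-0.5},
    {"dr":[0,0,0.0371],"delta_pos":[0,0,0],"jaw":-0.5},
    {"dr":[0,0,0.0371],"delta_pos":[0,0,0],"jaw":-0.5},
    {"dr":[0,0,0.0371],"delta_pos":[0,0,0],"jaw":-0.5},
    {"dr":[0,0,0.0371],"delta_pos":[0,0,0],"jaw":-0.5},
    {"dr":[0,0,0.0371],"delta_pos":[0,0,0],"jaw":-0.5}
  ]
}}

```text
time_s: 43.77
eef_pos: [0.4849, 0.4043, 0.3271]
orientation: [[-0.038, 0.999, -0.0], [0.999, 0.038, -0.001], [-0.001, -0.0, -1.0]]
ft_force: [0.8, -0.3, -0.1]
finger_gap: 0.547
grasp_force: 19.9
```

{"api": "servo_tool", "payload": {
  "rows": [
    {"dr":[0,0,0.0371],"delta_pos":[0,0,0],"jaw":-0.5},
    {"dr":[0,0,0],"delta_pos":[0,0,0],"jaw":-0.5},
    {"dr":[0,0,0],"delta_pos":[0,0,0],"jaw":-0.5}
  ]
}}

```text
time_s: 44.02
eef_pos: [0.4849, 0.4044, 0.3272]
orientation: [[0.069, 0.998, -0.0], [0.998, -0.069, -0.001], [-0.001, -0.0, -1.0]]
ft_force: [0.3, -0.9, -0.4]
finger_gap: 0.551
grasp_force: 19.9
```

{"api": "servo_tool", "payload": {
  "rows": [
    {"dr":[0,0,0],"delta_pos":[-0.031,0.003,0],"jaw":-0.5},
    {"dr":[0,0,0],"delta_pos":[-0.031,0.003,0],"jaw":-0.5},
    {"dr":[0,0,0],"delta_pos":[-0.031,0.003,0],"jaw":-0.5},
    {"dr":[0,0,0],"delta_pos":[-0.031,0.003,0],"jaw":-0.5},
    {"dr":[0,0,0],"delta_pos":[-0.031,0.003,0],"jaw":-0.5},
    {"dr":[0,0,0],"delta_pos":[-0.031,0.003,0],"jaw":-0.5},
    {"dr":[0,0,0],"delta_pos":[-0.031,0.003,0],"jaw":-0.5},
    {"dr":[0,0,0],"delta_pos":[-0.031,0.003,0],"jaw":-0.5},
    {"dr":[0,0,0],"delta_pos":[-0.031,0.003,0],"jaw":-0.5},
    {"dr":[0,0,0],"delta_pos":[-0.031,0.003,0],"jaw":-0.5},
    {"dr":[0,0,0],"delta_pos":[0,0,0],"jaw":-0.5},
    {"dr":[0,0,0],"delta_pos":[0,0,0],"jaw":-0.5}
  ]
}}

```text
time_s: 45.02
eef_pos: [0.4927, 0.091, 0.328]
orientation: [[0.072, 0.997, 0.0], [0.997, -0.072, 0.002], [0.002, 0.0, -1.0]]
ft_force: [-0.3, 1.1, 0.2]
finger_gap: 0.549
grasp_force: 19.9
```

{"api": "servo_tool", "payload": {
  "rows": [
    {"dr":[0,0,0],"delta_pos":[0,0,0.03],"jaw":-0.5},
    {"dr":[0,0,0],"delta_pos":[0,0,0.03],"jaw":-0.5},
    {"dr":[0,0,0],"delta_pos":[0,0,0.03],"jaw":-0.5},
    {"dr":[0,0,0],"delta_pos":[0,0,0.03],"jaw":-0.5},
    {"dr":[0,0,0],"delta_pos":[0,0,0.03],"jaw":-0.5},
    {"dr":[0,0,0],"delta_pos":[0,0,0.03],"jaw":-0.5},
    {"dr":[0,0,0],"delta_pos":[0,0,0.03],"jaw":-0.5},
    {"dr":[0,0,0],"delta_pos":[0,0,0],"jaw":-0.5},
    {"dr":[0,0,0],"delta_pos":[0,0,0],"jaw":-0.5}
  ]
}}

```text
time_s: 45.77
eef_pos: [0.4917, 0.0929, 0.1171]
orientation: [[0.071, 0.998, -0.003], [0.998, -0.071, -0.003], [-0.004, -0.002, -1.0]]
ft_force: [0.7, -0.8, -0.4]
finger_gap: 0.547
grasp_force: 19.9
```

{"api": "servo_tool", "payload": {
  "rows": [
    {"dr":[0,0,0],"delta_pos":[0,0,0.03],"jaw":-0.5},
    {"dr":[0,0,0],"delta_pos":[0,0,0.03],"jaw":-0.5},
    {"dr":[0,0,0],"delta_pos":[0,0,0.015],"jaw":-0.5},
    {"dr":[0,0,0],"delta_pos":[0,0,0.009],"jaw":-0.5},
    {"dr":[0,0,0],"delta_pos":[0,0,0],"jaw":-0.5},
    {"dr":[0,0,0],"delta_pos":[0,0,0],"jaw":-0.5},
    {"dr":[0,0,0],"delta_pos":[0,0,0],"jaw":0.38},
    {"dr":[0,0,0],"delta_pos":[0,0,0],"jaw":0.38},
    {"dr":[0,0,0],"delta_pos":[0,0,0],"jaw":0.38},
    {"dr":[0,0,0],"delta_pos":[0,0,0],"jaw":0.38},
    {"dr":[0,0,0],"delta_pos":[0,0,-0.01],"jaw":0.38}
  ]
}}

```text
time_s: 46.68
eef_pos: [0.4917, 0.093, 0.0433]
orientation: [[0.072, 0.997, -0.002], [0.997, -0.072, -0.001], [-0.001, -0.002, -1.0]]
ft_force: [-0.3, 0.5, 0.1]
finger_gap: 0.685
grasp_force: 0.0
```

{"api": "servo_tool", "payload": {
  "rows": [
    {"dr":[0,0,0],"delta_pos":[0,0,-0.03],"jaw":0.38},
    {"dr":[0,0,0],"delta_pos":[0,0,-0.032],"jaw":0.38},
    {"dr":[0,0,0],"delta_pos":[0,0,-0.032],"jaw":0.8},
    {"dr":[0,0,0],"delta_pos":[0,0,-0.032],"jaw":0.8},
    {"dr":[0,0,0],"delta_pos":[0,0,-0.032],"jaw":0.8},
    {"dr":[0,0,0],"delta_pos":[0,0,-0.032],"jaw":0.8},
    {"dr":[0,0,0],"delta_pos":[0,0,-0.032],"jaw":0.8},
    {"dr":[0,0,0],"delta_pos":[0,0,-0.032],"jaw":0.8},
    {"dr":[0,0,0],"delta_pos":[0,0,-0.03],"jaw":0.8},
    {"dr":[0,0,0],"delta_pos":[0,0,0],"jaw":0.8},
    {"dr":[0,0,0],"delta_pos":[0,0,0],"jaw":0.8}
  ]
}}

```text
time_s: 47.6
eef_pos: [0.4933, 0.0927, 0.3292]
orientation: [[0.073, 0.997, 0.002], [0.997, -0.073, 0.002], [0.003, 0.002, -1.0]]
ft_force: [0.2, -0.5, -0.7]
finger_gap: 0.898
grasp_force: 0.0
```

Run:
```python
from h import *
o=monitor.get_obs(); print(np.round(o["eef_pos"],4),np.round(o["orientation"],3).tolist(),np.round(o["joints"],2))
d=look("top"); 
for n in "tin compact earbuds cuffs".split(): find(d,"top",n)
```

```text
[0.4933 0.0927 0.3292] [[0.073, 0.997, 0.002], [0.997, -0.073, 0.002], [0.003, 0.002, -1.0]] [-1.47 -0.13  1.12  1.71  0.11  1.48 -0.43]
tin 0.5 1 ztop 0.0282 n 181 [493.5  79.2] [47.7 44.5] 89.9 med [0.4936 0.0772 0.0248]
compact none
earbuds 0.61 1 ztop 0.0364 n 243 [590.2  -3.1] [60.3 42.3] 89.9 med [ 0.5909 -0.0017  0.0332]
cuffs 0.6 1 ztop 0.054 n 64 [595.3  75.8] [18.4 44.7] 89.1 med [0.5924 0.079  0.0508]
```

{"api": "servo_tool", "payload": {
  "rows": [
    {"dr":[0,0,0],"delta_pos":[0.0278,0.0148,0],"jaw":0.8},
    {"dr":[0,0,0],"delta_pos":[0.0278,0.0148,0],"jaw":0.8},
    {"dr":[0,0,0],"delta_pos":[0.0278,0.0148,0],"jaw":0.8},
    {"dr":[0,0,0],"delta_pos":[0.0278,0.0148,0],"jaw":0.8},
    {"dr":[0,0,0],"delta_pos":[0.0278,0.0148,0],"jaw":0.8},
    {"dr":[0,0,0],"delta_pos":[0.0278,0.0148,0],"jaw":0.8},
    {"dr":[0,0,0],"delta_pos":[0.0278,0.0148,0],"jaw":0.8},
    {"dr":[0,0,0],"delta_pos":[0.0278,0.0148,0],"jaw":0.8},
    {"dr":[0,0,0],"delta_pos":[0,0,0.03],"jaw":0.8},
    {"dr":[0,0,0],"delta_pos":[0,0,0.03],"jaw":0.8},
    {"dr":[0,0,0],"delta_pos":[0,0,0.03],"jaw":0.8},
    {"dr":[0,0,0],"delta_pos":[0,0,0],"jaw":0.8}
  ]
}}

```text
time_s: 48.85
eef_pos: [0.6215, 0.3021, 0.2305]
orientation: [[0.073, 0.997, -0.009], [0.997, -0.073, -0.005], [-0.006, -0.009, -1.0]]
ft_force: [-1.2, 0.4, -1.3]
finger_gap: 0.899
grasp_force: 0.0
```

{"api": "servo_tool", "payload": {
  "rows": [
    {"dr":[0,0,0],"delta_pos":[0,0,0.03],"jaw":0.8},
    {"dr":[0,0,0],"delta_pos":[0,0,0.03],"jaw":0.8},
    {"dr":[0,0,0],"delta_pos":[0,0,0],"jaw":0.8},
    {"dr":[0,0,0],"delta_pos":[0,0,0],"jaw":0.8}
  ]
}}

```text
time_s: 49.18
eef_pos: [0.6236, 0.3026, 0.1779]
orientation: [[0.073, 0.997, -0.003], [0.997, -0.073, -0.001], [-0.002, -0.003, -1.0]]
ft_force: [0.7, -1.2, 1.0]
finger_gap: 0.898
grasp_force: 0.0
```

Run:
```python
from h import *
o=monitor.get_obs(); print(np.round(o["eef_pos"],4),np.round(o["orientation"],3).tolist(),np.round(o["joints"],2))
d=look("wrist"); find(d,"wrist","compact",.02,.005)
d=look("scene"); find(d,"scene","compact",.02,.005); find(d,"scene","cuffs")
im=d["img"][145:245,300:420,::-1]; cv2.imwrite("pics/s9.png",cv2.resize(im,None,fx=5,fy=5,interpolation=cv2.INTER_CUBIC))
d=look("top"); 
for n in "tin earbuds cuffs".split(): find(d,"top",n)
P,v,u=pts(d); m=(P[:,0]>.55)&(P[:,0]<.65)&(P[:,1]>.04)&(P[:,1]<.13)&(P[:,2]<.068); Q=P[m]
for a in np.arange(.04,.13,.01): k=Q[abs(Q[:,1]-a)<.005]; print(round(a,2),np.round(np.percentile(k[:,2],[10,50,90]),3))
```

```text
[0.6236 0.3026 0.1779] [[0.073, 0.997, -0.003], [0.997, -0.073, -0.001], [-0.002, -0.003, -1.0]] [-1.17  0.65  1.01  1.46 -0.55  1.34 -0.2 ]
compact 0.96 1 ztop 0.02 n 2277 [628.3 304.8] [57.7 57.5] 30.4 med [0.6281 0.3059 0.0189]
compact 0.46 1 ztop 0.02 n 142 [632.8 303.1] [51.6 55.4] 13.5 med [0.6322 0.3019 0.0202]
cuffs 0.87 1 ztop 0.0708 n 86 [597.8 104.5] [31.  49.5] 87.0 med [0.6021 0.1012 0.0694]
tin 0.62 1 ztop 0.0276 n 337 [493.2  93.8] [75.4 47.7] 86.8 med [0.4933 0.0931 0.0242]
earbuds 0.79 1 ztop 0.0362 n 258 [590.4  -3. ] [48.1 60.5] 0.1 med [ 0.5908 -0.0047  0.033 ]
cuffs 0.6 2 ztop 0.0735 n 114 [597.3 107.7] [30.8 44.8] 80.1 med [0.5958 0.1078 0.0715]
0.04 [0.003 0.006 0.011]
0.05 [0.003 0.006 0.013]
0.06 [0.005 0.02  0.042]
0.07 [0.004 0.031 0.048]
0.08 [0.004 0.049 0.058]
0.09 [0.005 0.05  0.063]
0.1 [0.003 0.009 0.067]
0.11 [0.002 0.006 0.042]
0.12 [0.004 0.008 0.065]
```

View pics/s9.png

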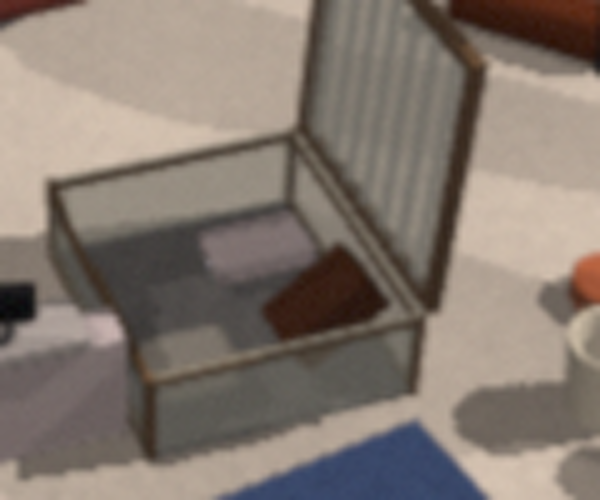

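The cuff box in the glass box is tilted against the back, at (325,295). I'll place the compact first, then level the cuff box.

{"api": "servo_tool", "payload": {
  "rows": [
    {"dr":[0,0,0],"delta_pos":[0.003,0.004,0.02],"jaw":0.8},
    {"dr":[0,0,0],"delta_pos":[0,0,0.03],"jaw":0.8},
    {"dr":[0,0,0],"delta_pos":[0,0,0.03],"jaw":0.8},
    {"dr":[0,0,0],"delta_pos":[0,0,0.03],"jaw":0.8},
    {"dr":[0,0,0],"delta_pos":[0,0,0.03],"jaw":0.8},
    {"dr":[0,0,0],"delta_pos":[0,0,0.01],"jaw":0.8},
    {"dr":[0,0,0],"delta_pos":[0,0,0],"jaw":0.8},
    {"dr":[0,0,0],"delta_pos":[0,0,0],"jaw":0.8}
  ]
}}

```text
time_s: 50.3
eef_pos: [0.6287, 0.3053, 0.0288]
orientation: [[0.073, 0.997, -0.0], [0.997, -0.073, -0.0], [-0.0, -0.0, -1.0]]
ft_force: [0.3, -1.1, 0.7]
finger_gap: 0.898
grasp_force: 0.0
```

{"api": "servo_tool", "payload": {
  "rows": [
    {"dr":[0,0,0],"delta_pos":[0,0,0.007],"jaw":0.8},
    {"dr":[0,0,0],"delta_pos":[0,0,0],"jaw":-0.3},
    {"dr":[0,0,0],"delta_pos":[0,0,0],"jaw":-0.3},
    {"dr":[0,0,0],"delta_pos":[0,0,0],"jaw":-0.3},
    {"dr":[0,0,0],"delta_pos":[0,0,0],"jaw":-0.3},
    {"dr":[0,0,0],"delta_pos":[0,0,0],"jaw":-0.3},
    {"dr":[0,0,0],"delta_pos":[0,0,0],"jaw":-0.3},
    {"dr":[0,0,0],"delta_pos":[0,0,0],"jaw":-0.3}
  ]
}}

```text
time_s: 50.97
eef_pos: [0.6285, 0.3056, 0.0215]
orientation: [[0.073, 0.997, -0.0], [0.997, -0.073, 0.001], [0.001, -0.0, -1.0]]
ft_force: [-1.6, -0.4, 5.9]
finger_gap: 0.679
grasp_force: 20.0
```

{"api": "servo_tool", "payload": {
  "rows": [
    {"dr":[0,0,0],"delta_pos":[0,0,-0.02],"jaw":-0.3},
    {"dr":[0,0,0],"delta_pos":[0,0,-0.032],"jaw":-0.3},
    {"dr":[0,0,0],"delta_pos":[0,0,-0.032],"jaw":-0.3},
    {"dr":[0,0,0],"delta_pos":[0,0,-0.032],"jaw":-0.3},
    {"dr":[0,0,0],"delta_pos":[0,0,-0.032],"jaw":-0.3},
    {"dr":[0,0,0],"delta_pos":[0,0,-0.032],"jaw":-0.3},
    {"dr":[0,0,0],"delta_pos":[0,0,-0.032],"jaw":-0.3},
    {"dr":[0,0,0],"delta_pos":[0,0,-0.032],"jaw":-0.3},
    {"dr":[0,0,0],"delta_pos":[0,0,-0.032],"jaw":-0.3},
    {"dr":[0,0,0],"delta_pos":[0,0,-0.032],"jaw":-0.3},
    {"dr":[0,0,0],"delta_pos":[0,0,0],"jaw":-0.3},
    {"dr":[0,0,0],"delta_pos":[0,0,0],"jaw":-0.3}
  ]
}}

```text
time_s: 51.97
eef_pos: [0.6293, 0.305, 0.3306]
orientation: [[0.073, 0.997, 0.002], [0.997, -0.073, 0.001], [0.001, 0.002, -1.0]]
ft_force: [-0.6, 0.7, -1.6]
finger_gap: 0.687
grasp_force: 20.0
```

{"api": "servo_tool", "payload": {
  "rows": [
    {"dr":[0,0,0],"delta_pos":[-0.0306,-0.012,0],"jaw":-0.3},
    {"dr":[0,0,0],"delta_pos":[-0.0306,-0.012,0],"jaw":-0.3},
    {"dr":[0,0,0],"delta_pos":[-0.0306,-0.012,0],"jaw":-0.3},
    {"dr":[0,0,0],"delta_pos":[-0.0306,-0.012,0],"jaw":-0.3},
    {"dr":[0,0,0],"delta_pos":[-0.0306,-0.012,0],"jaw":-0.3},
    {"dr":[0,0,0],"delta_pos":[-0.0306,-0.012,0],"jaw":-0.3},
    {"dr":[0,0,0],"delta_pos":[-0.0306,-0.012,0],"jaw":-0.3},
    {"dr":[0,0,0],"delta_pos":[-0.0306,-0.012,0],"jaw":-0.3},
    {"dr":[0,0,0],"delta_pos":[-0.0306,-0.012,0],"jaw":-0.3},
    {"dr":[0,0,0],"delta_pos":[-0.0306,-0.012,0],"jaw":-0.3},
    {"dr":[0,0,0],"delta_pos":[0,0,0],"jaw":-0.3},
    {"dr":[0,0,0],"delta_pos":[0,0,0],"jaw":-0.3}
  ]
}}

```text
time_s: 52.97
eef_pos: [0.4897, 0.0183, 0.3289]
orientation: [[0.074, 0.997, -0.004], [0.997, -0.074, 0.006], [0.005, -0.005, -1.0]]
ft_force: [0.6, 0.3, -0.2]
finger_gap: 0.682
grasp_force: 20.0
```

{"api": "servo_tool", "payload": {
  "rows": [
    {"dr":[0,0,0],"delta_pos":[-0.004,-0.002,0.03],"jaw":-0.3},
    {"dr":[0,0,0],"delta_pos":[0,0,0.03],"jaw":-0.3},
    {"dr":[0,0,0],"delta_pos":[0,0,0.03],"jaw":-0.3},
    {"dr":[0,0,0],"delta_pos":[0,0,0.03],"jaw":-0.3},
    {"dr":[0,0,0],"delta_pos":[0,0,0.03],"jaw":-0.3},
    {"dr":[0,0,0],"delta_pos":[0,0,0.03],"jaw":-0.3},
    {"dr":[0,0,0],"delta_pos":[0,0,0.03],"jaw":-0.3},
    {"dr":[0,0,0],"delta_pos":[0,0,0],"jaw":-0.3},
    {"dr":[0,0,0],"delta_pos":[0,0,0],"jaw":-0.3},
    {"dr":[0,0,0],"delta_pos":[0,0,0],"jaw":-0.3}
  ]
}}

```text
time_s: 53.8
eef_pos: [0.4868, 0.0173, 0.1346]
orientation: [[0.071, 0.997, -0.005], [0.997, -0.071, -0.0], [-0.0, -0.005, -1.0]]
ft_force: [0.2, 0.1, -0.6]
finger_gap: 0.68
grasp_force: 20.0
```

{"api": "servo_tool", "payload": {
  "rows": [
    {"dr":[0,0,0],"delta_pos":[-0.009,0,0.01],"jaw":-0.3},
    {"dr":[0,0,0],"delta_pos":[0,0,0.03],"jaw":-0.3},
    {"dr":[0,0,0],"delta_pos":[0,0,0.03],"jaw":-0.3},
    {"dr":[0,0,0],"delta_pos":[0,0,0.02],"jaw":-0.3},
    {"dr":[0,0,0],"delta_pos":[0,0,0.01],"jaw":-0.3},
    {"dr":[0,0,0],"delta_pos":[0,0,0],"jaw":-0.3},
    {"dr":[0,0,0],"delta_pos":[0,0,0],"jaw":-0.3}
  ]
}}

```text
time_s: 54.38
eef_pos: [0.4862, 0.0094, 0.0353]
orientation: [[0.069, 0.998, -0.004], [0.998, -0.069, 0.003], [0.002, -0.004, -1.0]]
ft_force: [0.2, -0.5, -0.1]
finger_gap: 0.686
grasp_force: 20.0
```

{"api": "servo_tool", "payload": {
  "rows": [
    {"dr":[0,0,0],"delta_pos":[0,0,0],"jaw":0.5},
    {"dr":[0,0,0],"delta_pos":[0,0,0],"jaw":0.5},
    {"dr":[0,0,0],"delta_pos":[0,0,0],"jaw":0.5},
    {"dr":[0,0,0],"delta_pos":[0,0,0],"jaw":0.5},
    {"dr":[0,0,0],"delta_pos":[0,0,-0.01],"jaw":0.5},
    {"dr":[0,0,0],"delta_pos":[0,0,-0.02],"jaw":0.5},
    {"dr":[0,0,0],"delta_pos":[0,0,-0.03],"jaw":0.5},
    {"dr":[0,0,0],"delta_pos":[0,0,-0.03],"jaw":0.5},
    {"dr":[0,0,0],"delta_pos":[0,0,-0.03],"jaw":0.5},
    {"dr":[0,0,0],"delta_pos":[0,0,-0.03],"jaw":0.5},
    {"dr":[0,0,0],"delta_pos":[-0.02,0.03,0],"jaw":0.5}
  ]
}}

```text
time_s: 55.3
eef_pos: [0.5007, -0.0002, 0.1971]
orientation: [[0.075, 0.997, 0.007], [0.996, -0.075, 0.043], [0.043, 0.004, -0.999]]
ft_force: [-1.5, -3.5, 3.6]
finger_gap: 0.751
grasp_force: 0.0
```

{"api": "servo_tool", "payload": {
  "rows": [
    {"dr":[0,0,0],"delta_pos":[-0.02,0.03,0],"jaw":0},
    {"dr":[0,0,0],"delta_pos":[-0.02,0.03,0],"jaw":0},
    {"dr":[0,0,0],"delta_pos":[0,0,0],"jaw":0},
    {"dr":[0,0,0],"delta_pos":[0,0,0],"jaw":0}
  ]
}}

```text
time_s: 55.63
eef_pos: [0.5406, -0.0372, 0.1888]
orientation: [[0.079, 0.997, -0.005], [0.997, -0.079, -0.002], [-0.002, -0.005, -1.0]]
ft_force: [-0.1, 0.3, -1.5]
finger_gap: 0.548
grasp_force: 0.0
```

Run:
```python
from h import *
o=monitor.get_obs(); print(np.round(o["eef_pos"],4),np.round(o["orientation"],3).tolist(),np.round(o["joints"],2))
d=look("wrist"); cv2.imwrite("pics/w10.png",d["img"][:,:,::-1])
for n in "cuffs compact tin earbuds".split(): find(d,"wrist",n)
L=models.masks_of("wrist","cuffs"); Q,_,_=pts(d,L[0]["region"])
for a in np.arange(.04,.14,.01): k=Q[abs(Q[:,1]-a)<.005]; print(round(a,2),len(k),np.round(np.percentile(k[:,2],[10,50,90]),3) if len(k) else "",np.round(np.percentile(k[:,0],[2,98]),3) if len(k) else "")
```

```text
[ 0.5406 -0.0372  0.1888] [[0.079, 0.997, -0.005], [0.997, -0.079, -0.002], [-0.002, -0.005, -1.0]] [-1.05  0.31  1.23  1.83 -0.31  1.22  0.2 ]
cuffs 0.77 1 ztop 0.0727 n 1830 [597.5 106.3] [28.2 46. ] 86.1 med [0.5972 0.1049 0.0702]
compact 0.94 1 ztop 0.026 n 2507 [488.1   8.1] [57.4 59. ] 82.8 med [0.4884 0.0085 0.025 ]
tin 0.65 1 ztop 0.0239 n 3966 [493.8  92.1] [77.  48.4] 87.4 med [0.4949 0.0926 0.0229]
earbuds 0.82 1 ztop 0.0337 n 2437 [591.1  -6.2] [63.6 45.8] 84.8 med [ 0.5906 -0.0034  0.0322]
0.04 0  
0.05 58 [0.032 0.034 0.035] [0.584 0.614]
0.06 558 [0.034 0.038 0.041] [0.572 0.615]
0.07 641 [0.042 0.045 0.049] [0.572 0.615]
0.08 751 [0.049 0.053 0.057] [0.572 0.617]
0.09 837 [0.058 0.061 0.064] [0.573 0.618]
0.1 937 [0.065 0.069 0.072] [0.574 0.619]
0.11 733 [0.069 0.073 0.075] [0.575 0.618]
0.12 472 [0.057 0.064 0.069] [0.575 0.619]
0.13 165 [0.051 0.053 0.056] [0.578 0.619]
```

View pics/w10.png

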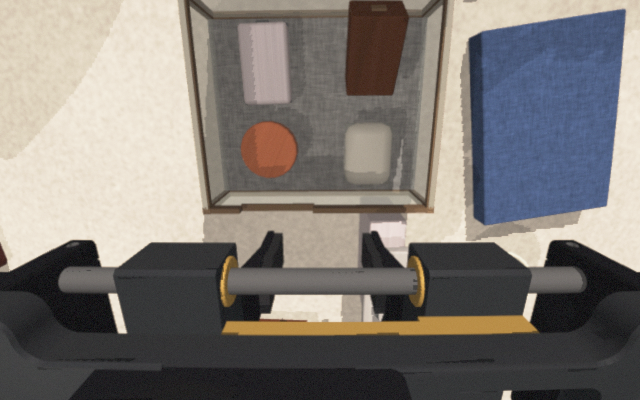

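The cuff box is wedged with its far end up on the back wall. I'll regrasp it, pull it forward and let it lie flat.

{"api": "servo_tool", "payload": {
  "rows": [
    {"dr":[0,0,0],"delta_pos":[0.0323,0.0113,0],"jaw":0.43},
    {"dr":[0,0,0],"delta_pos":[0.0323,0.0113,0],"jaw":0.43},
    {"dr":[0,0,0],"delta_pos":[0.0323,0.0113,0],"jaw":0.43},
    {"dr":[0,0,0],"delta_pos":[0.0323,0.0113,0],"jaw":0.43},
    {"dr":[0,0,0],"delta_pos":[0,0,0.03],"jaw":0.43},
    {"dr":[0,0,0],"delta_pos":[0,0,0.03],"jaw":0.43},
    {"dr":[0,0,0],"delta_pos":[0,0,0],"jaw":0.43},
    {"dr":[0,0,0],"delta_pos":[0,0,0],"jaw":0.43},
    {"dr":[0,0,0],"delta_pos":[0,0,0],"jaw":0.43}
  ]
}}

```text
time_s: 56.68
eef_pos: [0.595, 0.0911, 0.1291]
orientation: [[0.074, 0.997, -0.004], [0.997, -0.074, -0.001], [-0.001, -0.004, -1.0]]
ft_force: [0.3, 0.4, 0.8]
finger_gap: 0.71
grasp_force: 0.0
```

{"api": "servo_tool", "payload": {
  "rows": [
    {"dr":[0,0,0],"delta_pos":[-0.003,0,0.02],"jaw":0.43},
    {"dr":[0,0,0],"delta_pos":[0,0,0.03],"jaw":0.43},
    {"dr":[0,0,0],"delta_pos":[0,0,0.02],"jaw":0.43},
    {"dr":[0,0,0],"delta_pos":[0,0,0.012],"jaw":0.43},
    {"dr":[0,0,0],"delta_pos":[0,0,0],"jaw":0.43},
    {"dr":[0,0,0],"delta_pos":[0,0,0],"jaw":-0.5},
    {"dr":[0,0,0],"delta_pos":[0,0,0],"jaw":-0.5},
    {"dr":[0,0,0],"delta_pos":[0,0,0],"jaw":-0.5},
    {"dr":[0,0,0],"delta_pos":[0,0,0],"jaw":-0.5},
    {"dr":[0,0,0],"delta_pos":[0,0,0],"jaw":-0.5},
    {"dr":[0,0,0],"delta_pos":[0,0,0],"jaw":-0.5}
  ]
}}

```text
time_s: 57.6
eef_pos: [0.5948, 0.0883, 0.0468]
orientation: [[0.074, 0.997, -0.004], [0.997, -0.074, 0.0], [-0.0, -0.004, -1.0]]
ft_force: [-1.6, 0.3, 7.2]
finger_gap: 0.523
grasp_force: 20.0
```

{"api": "servo_tool", "payload": {
  "rows": [
    {"dr":[0,0,0],"delta_pos":[0,0,-0.006],"jaw":-0.5},
    {"dr":[0,0,0],"delta_pos":[-0.009,0,0],"jaw":-0.5},
    {"dr":[0,0,0],"delta_pos":[-0.009,0,0],"jaw":-0.5},
    {"dr":[0,0,0],"delta_pos":[0,0,0],"jaw":-0.5},
    {"dr":[0,0,0],"delta_pos":[0,0,0],"jaw":-0.5}
  ]
}}

```text
time_s: 58.02
eef_pos: [0.5924, 0.0689, 0.0515]
orientation: [[0.076, 0.997, -0.006], [0.997, -0.076, -0.001], [-0.001, -0.006, -1.0]]
ft_force: [0.3, -0.2, -0.9]
finger_gap: 0.528
grasp_force: 20.0
```

{"api": "servo_tool", "payload": {
  "rows": [
    {"dr":[0,0,0],"delta_pos":[0,0,0],"jaw":0.45},
    {"dr":[0,0,0],"delta_pos":[0,0,0],"jaw":0.45},
    {"dr":[0,0,0],"delta_pos":[0,0,0],"jaw":0.45},
    {"dr":[0,0,0],"delta_pos":[0,0,0],"jaw":0.45},
    {"dr":[0,0,0],"delta_pos":[0,0,0],"jaw":0.45},
    {"dr":[0,0,0],"delta_pos":[0,0,-0.02],"jaw":0.45},
    {"dr":[0,0,0],"delta_pos":[0,0,-0.03],"jaw":0.45},
    {"dr":[0,0,0],"delta_pos":[0,0,-0.03],"jaw":0.45},
    {"dr":[0,0,0],"delta_pos":[0,0,-0.03],"jaw":0.45},
    {"dr":[0,0,0],"delta_pos":[-0.03,0,-0.015],"jaw":0.45},
    {"dr":[0,0,0],"delta_pos":[-0.033,0,0],"jaw":0.45},
    {"dr":[0,0,0],"delta_pos":[-0.033,0,0],"jaw":0.45}
  ]
}}

```text
time_s: 59.02
eef_pos: [0.5868, -0.0258, 0.1779]
orientation: [[0.072, 0.997, -0.003], [0.997, -0.072, -0.0], [-0.0, -0.003, -1.0]]
ft_force: [1.0, -0.1, -0.7]
finger_gap: 0.728
grasp_force: 0.0
```

{"api": "servo_tool", "payload": {
  "rows": [
    {"dr":[0,0,0],"delta_pos":[-0.03,0,0],"jaw":0},
    {"dr":[0,0,0],"delta_pos":[0,0,0],"jaw":0},
    {"dr":[0,0,0],"delta_pos":[0,0,0],"jaw":0}
  ]
}}

```text
time_s: 59.27
eef_pos: [0.5837, -0.0575, 0.177]
orientation: [[0.078, 0.997, -0.005], [0.997, -0.078, -0.0], [-0.001, -0.005, -1.0]]
ft_force: [0.7, 1.4, 1.4]
finger_gap: 0.582
grasp_force: 0.0
```

Run:
```python
from h import *
o=monitor.get_obs(); print(np.round(o["eef_pos"],4),np.round(o["orientation"],3).tolist(),np.round(o["joints"],2))
d=look("wrist")
for n in "cuffs compact tin earbuds".split(): find(d,"wrist",n)
L=models.masks_of("wrist","cuffs"); Q,_,_=pts(d,L[0]["region"])
for a in np.arange(.02,.14,.01): k=Q[abs(Q[:,1]-a)<.005]; print(round(a,2),len(k),np.round(np.percentile(k[:,2],[10,50,90]),3) if len(k) else "",np.round(np.percentile(k[:,0],[2,98]),3) if len(k) else "")
```

```text
[ 0.5837 -0.0575  0.177 ] [[0.078, 0.997, -0.005], [0.997, -0.078, -0.0], [-0.001, -0.005, -1.0]] [-0.86  0.44  1.14  1.74 -0.42  1.24  0.3 ]
cuffs 0.87 1 ztop 0.04 n 3831 [593.6  83.8] [58.  45.7] 85.8 med [0.5936 0.0846 0.0391]
compact 0.84 1 ztop 0.0259 n 2854 [488.3   7.2] [59.4 58.4] 82.7 med [0.489  0.0079 0.025 ]
tin 0.56 1 ztop 0.0239 n 4375 [494.3  90.8] [73.7 48.3] 86.9 med [0.4954 0.0919 0.0229]
earbuds 0.6 2 ztop 0.0336 n 2825 [591.7  -7. ] [64.8 46.5] 85.2 med [ 0.5918 -0.0036  0.0322]
0.02 0  
0.03 0  
0.04 0  
0.05 113 [0.011 0.026 0.038] [0.593 0.613]
0.06 688 [0.028 0.039 0.04 ] [0.57  0.614]
0.07 633 [0.038 0.039 0.04 ] [0.571 0.614]
0.08 648 [0.038 0.039 0.04 ] [0.571 0.615]
0.09 663 [0.038 0.039 0.04 ] [0.572 0.615]
0.1 689 [0.038 0.039 0.04 ] [0.573 0.617]
0.11 538 [0.038 0.039 0.04 ] [0.573 0.617]
0.12 0  
0.13 0
```

All four things lie flat in the box. Next I go behind the lid to shut it.

{"api": "servo_tool", "payload": {
  "rows": [
    {"dr":[0,0,0],"delta_pos":[0,0,-0.033],"jaw":-1},
    {"dr":[0,0,0],"delta_pos":[0,0,-0.033],"jaw":-1},
    {"dr":[0,0,0],"delta_pos":[0,0,-0.033],"jaw":-1},
    {"dr":[0,0,0],"delta_pos":[0,0,-0.033],"jaw":-1},
    {"dr":[0,0,0],"delta_pos":[0,0,-0.033],"jaw":-1},
    {"dr":[0,0,0],"delta_pos":[0,0,0],"jaw":-1},
    {"dr":[0,0,0],"delta_pos":[0,0,0],"jaw":-1}
  ]
}}

```text
time_s: 60.15
eef_pos: [0.5858, -0.0549, 0.3431]
orientation: [[0.073, 0.997, -0.003], [0.997, -0.073, -0.001], [-0.001, -0.003, -1.0]]
ft_force: [-0.2, 0.2, 0.3]
finger_gap: 0.058
grasp_force: 0.0
```

{"api": "servo_tool", "payload": {
  "rows": [
    {"dr":[0,0,0],"delta_pos":[0.0295,-0.0056,0],"jaw":-1},
    {"dr":[0,0,0],"delta_pos":[0.0295,-0.0056,0],"jaw":-1},
    {"dr":[0,0,0],"delta_pos":[0.0295,-0.0056,0],"jaw":-1},
    {"dr":[0,0,0],"delta_pos":[0.0295,-0.0056,0],"jaw":-1},
    {"dr":[0,0,0],"delta_pos":[0.0295,-0.0056,0],"jaw":-1},
    {"dr":[0,0,0],"delta_pos":[0.0295,-0.0056,0],"jaw":-1},
    {"dr":[0,0,0],"delta_pos":[0.0295,-0.0056,0],"jaw":-1},
    {"dr":[0,0,0],"delta_pos":[0.0295,-0.0056,0],"jaw":-1},
    {"dr":[0,0,0],"delta_pos":[0.0295,-0.0056,0],"jaw":-1},
    {"dr":[0,0,0],"delta_pos":[0,0,0],"jaw":-1},
    {"dr":[0,0,0],"delta_pos":[0,0,0],"jaw":-1},
    {"dr":[0,0,0],"delta_pos":[0,0,0],"jaw":-1}
  ]
}}

```text
time_s: 61.15
eef_pos: [0.5539, 0.213, 0.3406]
orientation: [[0.074, 0.997, -0.007], [0.997, -0.074, -0.002], [-0.003, -0.007, -1.0]]
ft_force: [-0.2, -0.8, 0.4]
finger_gap: 0.005
grasp_force: 0.0
```

{"api": "servo_tool", "payload": {
  "rows": [
    {"dr":[0,0,0],"delta_pos":[0,0,0.035],"jaw":-1},
    {"dr":[0,0,0],"delta_pos":[0,0,0.035],"jaw":-1},
    {"dr":[0,0,0],"delta_pos":[0,0,0.034],"jaw":-1},
    {"dr":[0,0,0],"delta_pos":[-0.02,0,0],"jaw":-1},
    {"dr":[0,0,0],"delta_pos":[-0.015,0,0],"jaw":-1},
    {"dr":[0,0,0],"delta_pos":[-0.01,0,0],"jaw":-1},
    {"dr":[0,0,0],"delta_pos":[-0.01,0,0],"jaw":-1},
    {"dr":[0,0,0],"delta_pos":[-0.01,0,0],"jaw":-1},
    {"dr":[0,0,0],"delta_pos":[-0.01,0,0],"jaw":-1},
    {"dr":[0,0,0],"delta_pos":[-0.01,0,0],"jaw":-1},
    {"dr":[0,0,0],"delta_pos":[-0.01,0,0.001],"jaw":-1},
    {"dr":[0,0,0],"delta_pos":[0,0,0],"jaw":-1}
  ]
}}

```text
time_s: 62.15
eef_pos: [0.5467, 0.1157, 0.237]
orientation: [[0.077, 0.997, -0.005], [0.997, -0.077, -0.001], [-0.001, -0.005, -1.0]]
ft_force: [-0.9, -0.2, -0.6]
finger_gap: 0.003
grasp_force: 0.0
```

{"api": "servo_tool", "payload": {
  "rows": [
    {"dr":[0,0,0],"delta_pos":[-0.0079,0,0.004],"jaw":-1},
    {"dr":[0,0,0],"delta_pos":[-0.0079,0,0.004],"jaw":-1},
    {"dr":[0,0,0],"delta_pos":[-0.0079,0,0.004],"jaw":-1},
    {"dr":[0,0,0],"delta_pos":[-0.0088,0,0.0048],"jaw":-1},
    {"dr":[0,0,0],"delta_pos":[-0.0088,0,0.0048],"jaw":-1},
    {"dr":[0,0,0],"delta_pos":[-0.0088,0,0.0048],"jaw":-1},
    {"dr":[0,0,0],"delta_pos":[-0.0076,0,0.0065],"jaw":-1},
    {"dr":[0,0,0],"delta_pos":[-0.0076,0,0.0065],"jaw":-1},
    {"dr":[0,0,0],"delta_pos":[-0.0076,0,0.0065],"jaw":-1},
    {"dr":[0,0,0],"delta_pos":[0,0,0],"jaw":-1}
  ]
}}

```text
time_s: 62.98
eef_pos: [0.5401, 0.0436, 0.1896]
orientation: [[0.076, 0.997, -0.007], [0.997, -0.076, -0.001], [-0.002, -0.007, -1.0]]
ft_force: [-0.1, -0.9, 0.4]
finger_gap: 0.003
grasp_force: 0.0
```

Run:
```python
from h import *
d=look("scene");cv2.imwrite("pics/s11.png",cv2.resize(d["img"][80:270,220:460,::-1],None,fx=2.5,fy=2.5))
```

```text
(no output)
```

View pics/s11.png

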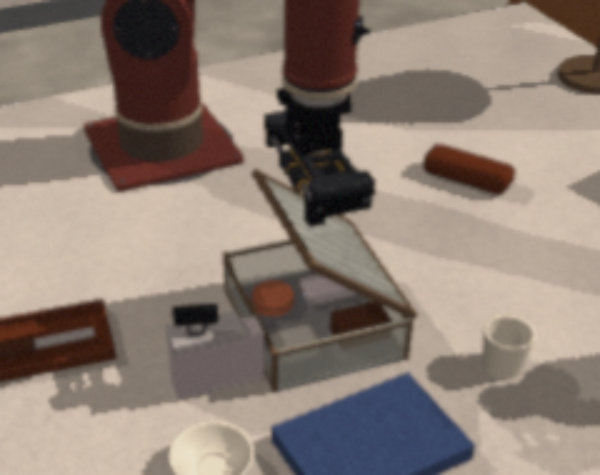

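Lid is following the fingers, at about 0.7 rad. I'll keep going.

{"api": "servo_tool", "payload": {
  "rows": [
    {"dr":[0,0,0],"delta_pos":[-0.0062,0,0.0079],"jaw":-1},
    {"dr":[0,0,0],"delta_pos":[-0.0062,0,0.0079],"jaw":-1},
    {"dr":[0,0,0],"delta_pos":[-0.0062,0,0.0079],"jaw":-1},
    {"dr":[0,0,0],"delta_pos":[-0.0045,0,0.009],"jaw":-1},
    {"dr":[0,0,0],"delta_pos":[-0.0045,0,0.009],"jaw":-1},
    {"dr":[0,0,0],"delta_pos":[-0.0045,0,0.009],"jaw":-1},
    {"dr":[0,0,0],"delta_pos":[-0.0027,0,0.0097],"jaw":-1},
    {"dr":[0,0,0],"delta_pos":[-0.0027,0,0.0097],"jaw":-1},
    {"dr":[0,0,0],"delta_pos":[-0.0027,0,0.0097],"jaw":-1},
    {"dr":[0,0,0],"delta_pos":[-0.001,0,0.005],"jaw":-1},
    {"dr":[0,0,0],"delta_pos":[0,0,0],"jaw":-1},
    {"dr":[0,0,0],"delta_pos":[0,0,0],"jaw":-1}
  ]
}}

```text
time_s: 64.03
eef_pos: [0.5374, 0.0044, 0.106]
orientation: [[0.074, 0.997, -0.006], [0.997, -0.074, -0.001], [-0.001, -0.006, -1.0]]
ft_force: [-0.1, -0.4, 0.4]
finger_gap: 0.006
grasp_force: 0.0
```

{"api": "servo_tool", "payload": {
  "rows": [
    {"dr":[0,0,0],"delta_pos":[0,0,0.004],"jaw":-1},
    {"dr":[0,0,0],"delta_pos":[0,0,0.004],"jaw":-1},
    {"dr":[0,0,0],"delta_pos":[0,0,0.003],"jaw":-1},
    {"dr":[0,0,0],"delta_pos":[0,0,0.002],"jaw":-1},
    {"dr":[0,0,0],"delta_pos":[0,0,0],"jaw":-1},
    {"dr":[0,0,0],"delta_pos":[0,0,0],"jaw":-1}
  ]
}}

```text
time_s: 64.53
eef_pos: [0.5382, 0.0047, 0.0967]
orientation: [[0.074, 0.997, -0.006], [0.997, -0.074, 0.003], [0.003, -0.006, -1.0]]
ft_force: [-20.6, 2.7, 55.3]
finger_gap: 0.003
grasp_force: 27.3
```

{"api": "servo_tool", "payload": {
  "rows": [
    {"dr":[0,0,0],"delta_pos":[0,0,-0.008],"jaw":-1},
    {"dr":[0,0,0],"delta_pos":[0,0,-0.03],"jaw":-0.5},
    {"dr":[0,0,0],"delta_pos":[0,0,-0.03],"jaw":0},
    {"dr":[0,0,0],"delta_pos":[0,0,-0.03],"jaw":0},
    {"dr":[0,0,0],"delta_pos":[0,0,-0.03],"jaw":0},
    {"dr":[0,0,0],"delta_pos":[-0.0277,0.0133,0],"jaw":0},
    {"dr":[0,0,0],"delta_pos":[-0.0277,0.0133,0],"jaw":0},
    {"dr":[0,0,0],"delta_pos":[-0.0277,0.0133,0],"jaw":0},
    {"dr":[0,0,0],"delta_pos":[-0.0277,0.0133,0],"jaw":0},
    {"dr":[0,0,0],"delta_pos":[-0.0277,0.0133,0],"jaw":0},
    {"dr":[0,0,0.0365],"delta_pos":[0,0,0],"jaw":0},
    {"dr":[0,0,0.0365],"delta_pos":[0,0,0],"jaw":0}
  ]
}}

```text
time_s: 65.53
eef_pos: [0.5939, -0.1421, 0.221]
orientation: [[0.308, 0.951, -0.005], [0.951, -0.308, -0.001], [-0.003, -0.005, -1.0]]
ft_force: [-0.3, 0.1, 0.2]
finger_gap: 0.501
grasp_force: 0.0
```

{"api": "servo_tool", "payload": {
  "rows": [
    {"dr":[0,0,0],"delta_pos":[0,0,0],"jaw":0},
    {"dr":[0,0,0],"delta_pos":[0,0,0],"jaw":0}
  ]
}}

```text
time_s: 65.7
eef_pos: [0.5943, -0.1382, 0.2206]
orientation: [[0.295, 0.955, -0.006], [0.955, -0.295, -0.001], [-0.003, -0.006, -1.0]]
ft_force: [0.5, -0.2, 0.2]
finger_gap: 0.497
grasp_force: 0.0
```

Run:
```python
from h import *
o=monitor.get_obs(); print(np.round(o["eef_pos"],4),np.round(o["orientation"],3).tolist(),np.round(o["joints"],2))
d=look("wrist"); P,v,u=pts(d)
c,s=np.cos(np.radians(-4.2)),np.sin(np.radians(-4.2)); B=(P[:,:2]-[.5422,.0464])@np.array([[c,-s],[s,c]])
m=(abs(B[:,0])<.1)&(B[:,1]>-.094)&(B[:,1]<.09)
for a in (-.09,-.07,-.03,0,.03,.07):
    k=m&(abs(B[:,1]-a)<.006)&(P[:,2]>.06); print("lid",a,k.sum(),np.round(np.median(P[k,2]),4) if k.sum() else "")
Q=P[(P[:,2]>.127)&(P[:,2]<.14)&(P[:,0]>.5)&(P[:,1]<-.05)&(P[:,1]>-.25)&(P[:,0]<.68)]; print("knob",len(Q),*(rect(Q) if len(Q)>4 else ""))
d=look("top"); P,v,u=pts(d); B=(P[:,:2]-[.5422,.0464])@np.array([[c,-s],[s,c]])
m=(abs(B[:,0])<.108)&(abs(B[:,1])<.092)&(P[:,2]>.06)
for a in (-.085,-.05,0,.05,.085): k=m&(abs(B[:,1]-a)<.006); print("lidtop",a,k.sum(),np.round(np.median(P[k,2]),4) if k.sum() else "")
```

```text
[ 0.5943 -0.1382  0.2206] [[0.295, 0.955, -0.006], [0.955, -0.295, -0.001], [-0.003, -0.006, -1.0]] [-0.72  0.48  1.18  1.63 -0.45  1.35  0.23]
lid -0.09 2242 0.0783
lid -0.07 2852 0.077
lid -0.03 3164 0.0771
lid 0 2543 0.077
lid 0.03 520 0.077
lid 0.07 0 
knob 996 [ 595.  -139.2] [54.6 13.3] 72.3
lidtop -0.085 443 0.6516
lidtop -0.05 229 0.081
lidtop 0 258 0.0784
lidtop 0.05 279 0.0786
lidtop 0.085 285 0.0792
```

{"api": "servo_tool", "payload": {
  "rows": [
    {"dr":[0,0,0],"delta_pos":[0,0,0.03],"jaw":0},
    {"dr":[0,0,0],"delta_pos":[0,0,0.03],"jaw":0},
    {"dr":[0,0,0],"delta_pos":[0,0,0.025],"jaw":0},
    {"dr":[0,0,0],"delta_pos":[0,0,0.0145],"jaw":0},
    {"dr":[0,0,0],"delta_pos":[0,0,0],"jaw":-1},
    {"dr":[0,0,0],"delta_pos":[0,0,0],"jaw":-1},
    {"dr":[0,0,0],"delta_pos":[0,0,0],"jaw":-1},
    {"dr":[0,0,0],"delta_pos":[0,0,0],"jaw":-1},
    {"dr":[0,0,0],"delta_pos":[0,0,0],"jaw":-1},
    {"dr":[0,0,0],"delta_pos":[0,0,0],"jaw":-1}
  ],
  "grip_force": 30
}}

```text
time_s: 66.63
eef_pos: [0.594, -0.1385, 0.1228]
orientation: [[0.298, 0.954, -0.005], [0.954, -0.298, -0.0], [-0.001, -0.004, -1.0]]
ft_force: [-3.0, 0.5, 6.9]
finger_gap: 0.202
grasp_force: 30.0
```

{"api": "servo_tool", "payload": {
  "rows": [
    {"dr":[0,0,0],"delta_pos":[0.0072,-0.0016,0],"jaw":-1},
    {"dr":[0,0,0],"delta_pos":[0.0072,-0.0016,0],"jaw":-1},
    {"dr":[0,0,0],"delta_pos":[0.0072,-0.0016,0],"jaw":-1},
    {"dr":[0,0,0],"delta_pos":[0.0072,-0.0016,0],"jaw":-1},
    {"dr":[0,0,0],"delta_pos":[0.0072,-0.0016,0],"jaw":-1},
    {"dr":[0,0,0],"delta_pos":[0.0072,-0.0016,0],"jaw":-1},
    {"dr":[0,0,0],"delta_pos":[0,0,0],"jaw":-1},
    {"dr":[0,0,0],"delta_pos":[0,0,0],"jaw":-1}
  ]
}}

```text
time_s: 67.3
eef_pos: [0.5973, -0.0937, 0.1227]
orientation: [[0.298, 0.955, -0.006], [0.955, -0.298, 0.0], [-0.002, -0.006, -1.0]]
ft_force: [-7.4, 2.0, 13.1]
finger_gap: 0.206
grasp_force: 30.0
```

{"api": "servo_tool", "payload": {
  "rows": [
    {"dr":[0,0,0.037],"delta_pos":[0,0,0],"jaw":-1},
    {"dr":[0,0,0.037],"delta_pos":[0,0,0],"jaw":-1},
    {"dr":[0,0,0.037],"delta_pos":[0,0,0],"jaw":-1},
    {"dr":[0,0,0.037],"delta_pos":[0,0,0],"jaw":-1},
    {"dr":[0,0,0.037],"delta_pos":[0,0,0],"jaw":-1},
    {"dr":[0,0,0.037],"delta_pos":[0,0,0],"jaw":-1},
    {"dr":[0,0,0.037],"delta_pos":[0,0,0],"jaw":-1},
    {"dr":[0,0,0.037],"delta_pos":[0,0,0],"jaw":-1},
    {"dr":[0,0,0.037],"delta_pos":[0,0,0],"jaw":-1},
    {"dr":[0,0,0.037],"delta_pos":[0,0,0],"jaw":-1},
    {"dr":[0,0,0.037],"delta_pos":[0,0,0],"jaw":-1},
    {"dr":[0,0,0],"delta_pos":[0,0,0],"jaw":-1}
  ]
}}

```text
time_s: 68.3
eef_pos: [0.5981, -0.095, 0.123]
orientation: [[1.0, -0.019, -0.004], [-0.019, -1.0, -0.002], [-0.004, 0.002, -1.0]]
ft_force: [-3.0, -1.8, 11.0]
finger_gap: 0.204
grasp_force: 30.0
```

{"api": "servo_tool", "payload": {
  "rows": [
    {"dr":[0,0,0],"delta_pos":[0,0,0],"jaw":-1},
    {"dr":[0,0,0],"delta_pos":[0,0,0],"jaw":0},
    {"dr":[0,0,0],"delta_pos":[0,0,0],"jaw":0},
    {"dr":[0,0,0],"delta_pos":[0,0,0],"jaw":0},
    {"dr":[0,0,0],"delta_pos":[0,0,0],"jaw":0},
    {"dr":[0,0,0],"delta_pos":[0,0,-0.02],"jaw":0},
    {"dr":[0,0,0],"delta_pos":[0,0,-0.03],"jaw":0},
    {"dr":[0,0,0],"delta_pos":[0,0,-0.03],"jaw":0},
    {"dr":[0,0,0],"delta_pos":[0,0,-0.03],"jaw":0},
    {"dr":[0,0,0],"delta_pos":[0,0,-0.03],"jaw":0},
    {"dr":[0,0,0],"delta_pos":[0,0,0],"jaw":0},
    {"dr":[0,0,0],"delta_pos":[0,0,0],"jaw":0}
  ]
}}

```text
time_s: 69.3
eef_pos: [0.5989, -0.0943, 0.2629]
orientation: [[1.0, -0.011, -0.003], [-0.011, -1.0, 0.0], [-0.003, -0.0, -1.0]]
ft_force: [1.0, 0.5, -1.3]
finger_gap: 0.503
grasp_force: 0.0
```

Run:
```python
from h import *
d=look("wrist"); P,v,u=pts(d); S=lambda l,h:P[(P[:,2]>l)&(P[:,2]<h)&(P[:,0]>.5)&(P[:,1]<0)&(P[:,1]>-.25)&(P[:,0]<.68)]
print("knob",rect(S(.127,.14)),"keeper",rect(S(.09,.101)))
d=look("top"); find(d,"top","opener",.02,.012)
d=look("scene"); cv2.imwrite("pics/s12.png",cv2.resize(d["img"][80:290,140:460,::-1],None,fx=2.4,fy=2.4))
```

```text
knob (array([598.7, -95.9]), array([13.8, 54.6]), 89.8) keeper (array([598.7, -85.3]), array([92. , 44.7]), 86.1)
opener 0.73 4 ztop 0.02 n 282 [ 447.2 -324.1] [161.7  18. ] 84.7 med [ 0.4473 -0.3286  0.0209]
```

View pics/s12.png

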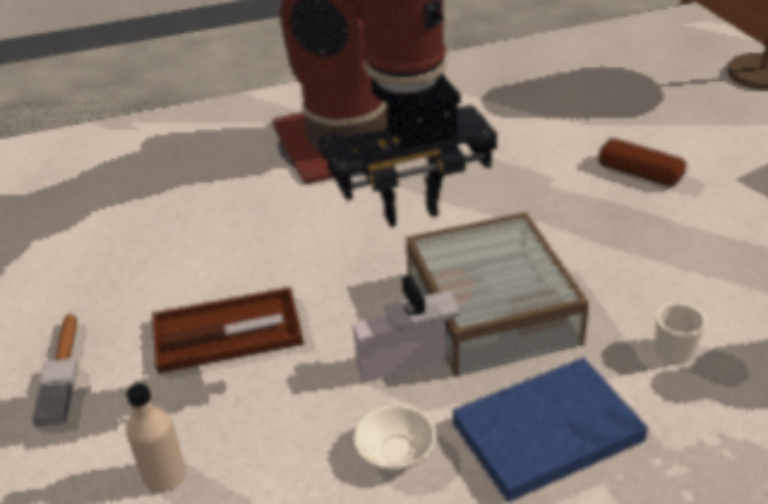

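Lid shut, keeper home at (425,305), knob nearly parallel to the box's x axis, and the opener in the tray. I'm handing it in.

```bash
python3 -c "
from bench import env; print(env.finish_job())"
```

```text
the job is handed in; nothing more can be done
None
```

The job is handed in at about 69 s of the 210 s limit: all four things are in the glass box, the lid is shut, the keeper is home (about 2 mm), the knob is tight (about 0.07 rad) and the opener is back in the tray; the hand-in call returned no verdict, so these are my last camera readings, and the fingertips briefly pressed the lid at about 55 N by wrist reading while shutting it.

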